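# Balance a carrier on a knife edge and clip its balance point

## Robot

A 6-joint arm with a two-finger parallel gripper is mounted at the origin on the work surface. World frame = base frame: x ahead of the robot, y to its left, z up, the work surface at z = 0. Lengths are in m, angles in degrees, forces in N, time in s.
With the tool pointing down it reaches from about 0.3 to 0.75 m from the base axis. Payload 8.5 kg.
Tool frame: the origin (TCP) lies on the mounting face of the last link; the fingertips stand 173 mm ahead of it and the grasp point (between the pads) lies 155 mm ahead of it (env.tips_ahead is the distance from the TCP to the fingertips, in m); z points along the fingers, x is the direction in which the jaws open and shut, and the axes are right-handed (so a half turn about z gives the same grasp; the last joint's range is limited). The gripper opens to 85 mm and grips with 20 to 120 N. Pads are 22 mm wide; open, the fingers measure 114 mm over their backs; the gripper's body (76 mm by 85 mm) begins 54 mm behind the grasp point. The pads swing forward as they close: fully open they stand 13 mm farther back than shut.
Start: joints at [-87.107, 21.807, 74.336, -0, 83.858, -12.336], TCP at [0.144, -0.531, 0.405] pointing down, gripper open.
Joint ranges: [-178.18, 178.18], [-50.72, 133.34], [12.68, 142.11], [-81.47, 261.47], [9.98, 163.14], [-165.26, 165.26]. Speed limits (degrees/s): [136.94, 136.94, 180, 180, 180, 180].

## Interface

Orientations are given as a 3x3 rotation matrix whose columns are the frame's x, y, z axes.
In Python, from rig import env gives the robot as it stands. The module is installed in compiled form; this text tells all that it offers.
- The arm moves only by the tool step_arm, never from a script. Its argument "increments" is a list of rows, each an object of numbers: "x", "y", "z": the shift along the tool's x, y, z in cm; "wx", "wy", "wz": the turn, a rotation vector about the tool's x, y, z in rad; "gripper": the finger opening in cm, from 0 to 8.54. A call has 1 to 20 rows; each row shifts and turns the commanded pose from where the row before left it, along the tool's axes as they then stand; what a row does not reach is not made up. A row lasts 1/10 s, in which the tool goes at most 50 mm and 8.59 degrees, less where a joint would pass 70% of its speed; a pose out of reach is approached as far as the arm can. A call with a gripper value outside its range is refused whole. The fingers move at their own pace and stop on an object; "newtons" is the grip in N (left out, the last holds). Time passes only in rows, so rows that do not move let the fingers close. It gives the time, the measured TCP pose, the force and the opening at its end, in the units of the state.
- env.observe(): the state, without advancing time (a new reading comes with each control period).
- env.get_image(name): name is "scene" or "side" or "wrist"; returns a dict with "color" (400x640x3 uint8, blue, green, red), "camera_matrix" (3x3 intrinsics, pixels), "rvec" (rotation vector, rad) and "tvec" (3), from world to camera coordinates, as OpenCV has them. Camera axes: x right, y down, z forward; pixel columns grow to the right and rows downward; lengths in m; the calibration is good to about 2 mm. A picture is of the moment at which its call begins. There is no depth.
- env.close_job(): hands the job in, once; it reports no verdict.
The state is a dict: "time_s": time; "q": joint angles; "qvel": joint speeds; "joint_efforts": joint torques, N m; "position": TCP position; "tool_rot": TCP orientation; "ft_force": force on the tool from outside, world axes, zero at the start; "wrist_torque": the same for the moment, N m; "grip_width": finger opening in m.
Only numpy, scipy, OpenCV 4.12 (cv2) and the standard library are available. Lean on these libraries where they do the work, as an engineer would, in place of code of your own. Each camera call takes 0.05 s, during which the arm holds its last target. There are 200 camera calls.

## Task

Find the balance point of the two-canister carrier: slide it along the knife edge with gentle nudges against its post, never gripping it or using more than 12 N, and without lifting it off, until it stays level by itself when you let go. Then set the black saddle clip astride the bar right over the knife edge to mark that point, and let go, leaving the carrier still level. Leave the tip box, the bottle and the dishes where they are.

Things in the scene. Friction and masses are not known exactly. Their poses are not given: they have to be found in the camera images.
- stand: Fixed steel stand with a knife edge across it, on a grey base plate (80 x 70 x 10 mm). Origin: centre of the base's underside, on the bench, straight under the edge; z up; x runs along the carrier, y along the knife edge, whose tip is 69 mm above the bench.
- edge (a point): Middle of the top of the small steel shoe (30 mm in x, 40 mm in y, 6 mm thick) that rocks on the knife edge, straight over the edge, 75 mm above the bench. The bar lies on it, between two 5 mm high ribs 24 mm apart, and slides on it along x. It is delicate: the carrier must not be pressed onto it with more than 25 N (the carrier weighs about 6 N).
- rocker (a joint): Tilt of the shoe on the knife edge, rad: 0 level, positive with the carrier's +x end low. The bar lies flat on the shoe and tilts with it. A weak spring centres it: the tilt grows by about 0.011 rad per mm that the balance point is off the edge, until a canister rests on the bench at about 0.06 to 0.09. Rocking dies out within a second.
- carrier: Loose carrier lying on the stand's shoe across the knife edge, one end tipped down: aluminium bar 300 mm long (x), 16 mm wide (y), 14 mm high (z), with a canister under each end. Origin: middle of the bar's underside. About 0.6 kg; fillings unknown, so its balance point lies up to 20 mm either side of the origin along x.
- canister (a point): Centre of the bottom of the carrier's +x canister. The two closed round canisters (41 mm across) are fixed under the bar at x = +115 and -115 mm, bottoms 65 mm below the bar's underside, 10 mm over the bench when level. At the start this +x end hangs down, canister on the bench: the balance point is 5 to 60 mm from the edge towards this end.
- post_mid (a point): Centre of the square post on the bar against which the carrier is nudged: 12 x 12 mm, 45 mm tall above the bar's top, at x = +95 mm from the bar's middle; this point is 22.5 mm above the bar's top. Axes as the carrier's. The fingers must never push or squeeze the carrier with more than 12 N; sliding it takes about 4 to 9 N, and striking the post at speed can pass 12 N.
- clip_mid (a point): Black saddle clip, loose, standing on the bench on two legs, 42 mm high, 25 g; this point is on its axis, 21 mm up. Grip: square stem 12 x 12 mm, top 32 mm. Below it a saddle 20 mm long (x), 28 mm wide (y), plate 4 mm, legs 6 mm deep with a 20 mm gap in y that goes over the bar, clip x along the bar, either way round. Seated, this point is 15 mm above the bar's top.
- tipbox: Bystander: blue box of pipette tips with a clear lid, 85 x 120 x 63 mm; origin at the centre of its underside.
- bottle: Bystander: brown bottle, 68 mm across, 130 mm tall; origin at the centre of its underside.
- dishes: Bystander: stack of three culture dishes, 90 mm across, 39 mm high; origin at the centre of its underside.
Things that resemble listed ones, but are neither listed nor needed, are in the scene too. Leave any green or pink look-alike of the stand alone.

How it is judged:
By the outcome, as a careful person would: the job done as asked, in the order asked, and still so for the second after the job is handed in, with the robot touching nothing.
It also fails if it takes over 72 s, if anything falls off the work surface, if the arm or the gripper's body presses on something with over 40 N, if the wrist force passes 120 N, or if a joint passes its speed limit or range.

## Working session

There is one attempt and no reset: what is moved stays moved. The work goes in short steps, Python scripts to look and compute and a tool call to move; the robot and the scene stay as the last step left them, time stands still between calls to the robot, and variables do not carry over. Pictures are saved under pics/ and viewed, about 8 in all and at most 12, crops included, and the job is handed in when it is done.

Besides the shell and the picture viewer there is one more tool, called by a JSON object that holds its "op" and its "data", one argument or row to a line. step_arm: Moves the arm, as the interface text tells. Its arguments: {"type":"object","properties":{"increments":{"type":"array"},"newtons":{"type":"number"}},"required":["increments"]}

```bash
mkdir -p pics; cat > h.py <<'E'
import numpy as np, cv2
from rig import env
def snap(n,f):
    d=env.get_image(n); cv2.imwrite('pics/'+f+'.png',d['color']); np.savez('pics/'+f+'.npz',K=d['camera_matrix'],r=d['rvec'],t=d['tvec']); return d
def load(f):
    d=np.load('pics/'+f+'.npz'); return d['K'],cv2.Rodrigues(d['r'])[0],d['t'].reshape(3)
def onz(f,u,v,z):
    K,R,t=load(f); c=-R.T@t; d=R.T@np.linalg.solve(K,[u,v,1.]); return c+d*(z-c[2])/d[2]
def proj(f,p):
    K,R,t=load(f); q=K@(R@np.asarray(p)+t); return q[:2]/q[2]
def tri(obs):
    A=[];b=[]
    for f,u,v in obs:
        K,R,t=load(f); c=-R.T@t; d=R.T@np.linalg.solve(K,[u,v,1.]); d/=np.linalg.norm(d); P=np.eye(3)-np.outer(d,d); A.append(P); b.append(P@c)
    x=np.linalg.lstsq(np.vstack(A),np.hstack(b),rcond=None)[0]; return x,[np.linalg.norm(a@x-bb) for a,bb in zip(A,b)]
E
python3 - <<'E'
from h import *
a=snap('scene','s0')['color'];b=snap('side','d0')['color'];snap('wrist','w0')
cv2.imwrite('pics/m0.png',cv2.resize(np.vstack([a,b]),None,fx=.75,fy=.75))
for f in('s0','d0','w0'):
    K,R,t=load(f);print(f,(-R.T@t).round(3),R[2].round(2),K[0,0])
print(env.observe())
E
```

```text
s0 [ 1.173 -0.59   1.179] [-0.44  0.43 -0.79] 420.7661248576815
d0 [ 0.4   -0.891  0.648] [ 0.13  0.84 -0.52] 363.09298816890987
w0 [ 0.222 -0.508  0.374] [-0.3  -0.08 -0.95] 333.8298633621974
{'time_s': 0.15, 'q': array([-8.71092263e+01,  2.18313725e+01,  7.43688145e+01, -2.20389065e-03,
        8.38578328e+01, -1.23346022e+01]), 'qvel': array([ 0.06233399, -0.15517784, -0.17495677, -0.04352597,  0.0553636 ,
        0.06219941]), 'joint_efforts': array([ 1.63009037e-03, -4.48622060e+01, -2.31345445e+01, -2.23642273e-04,
        3.79666948e-03, -8.48637374e-07]), 'position': array([ 0.1444431 , -0.530664  ,  0.40429566]), 'tool_rot': array([[ 2.62620497e-01, -9.64899200e-01, -8.92650551e-05],
       [-9.64898689e-01, -2.62620451e-01,  1.00941882e-03],
       [-9.97430240e-04, -1.78962337e-04, -9.99999487e-01]]), 'ft_force': array([ 0.07756942, -0.20867847,  0.34368149]), 'wrist_torque': array([-0.03694432,  0.05069945,  0.06593434]), 'grip_width': 0.08512186249357577}
```

View pics/s0.png

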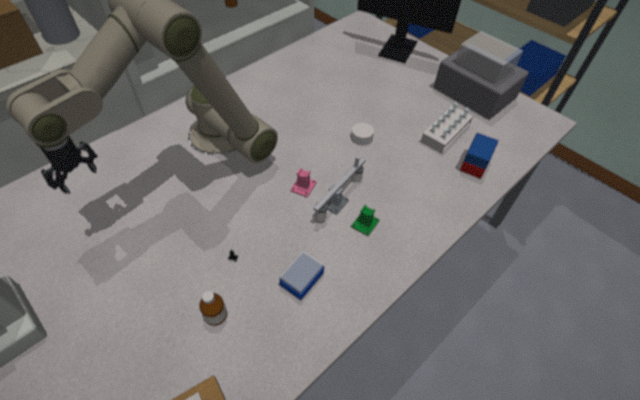

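View pics/d0.png

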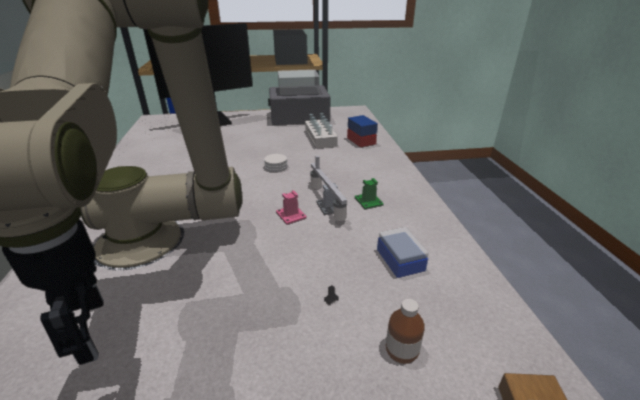

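The scene picture shows the carrier on the grey stand at (339,192), between a pink look-alike at (304,182) and a green one at (366,219). The black clip is at (233,256), the bottle at (212,306), the tip box at (302,276) and the dishes at (362,133). In the side picture the carrier is at (328,192) and the clip at (331,295). The grey stand with the bar on it is the one meant. I'll enlarge both to confirm.

```bash
python3 - <<'E'
from h import *
a=cv2.imread('pics/s0.png');b=cv2.imread('pics/d0.png')
A=cv2.resize(a[150:230,295:375],(400,400),interpolation=3);B=cv2.resize(b[145:225,290:370],(400,400),interpolation=3)
C=cv2.resize(a[245:269,216:264],(400,200),interpolation=3);D=cv2.resize(b[280:306,305:357],(400,200),interpolation=3)
cv2.imwrite('pics/m1.png',np.vstack([np.hstack([A,B]),np.hstack([C,D])]))
print(tri([('s0',233,257),('d0',331,297)]),onz('s0',233,260,0),onz('d0',331,301,0))
E
```

```text
(array([ 0.50641358, -0.30126099,  0.00809976]), [np.float64(0.000712537464806159), np.float64(0.0007125374648065742)]) [ 0.51134485 -0.30636843  0.        ] [ 0.50536884 -0.30515401  0.        ]
```

View pics/m1.png

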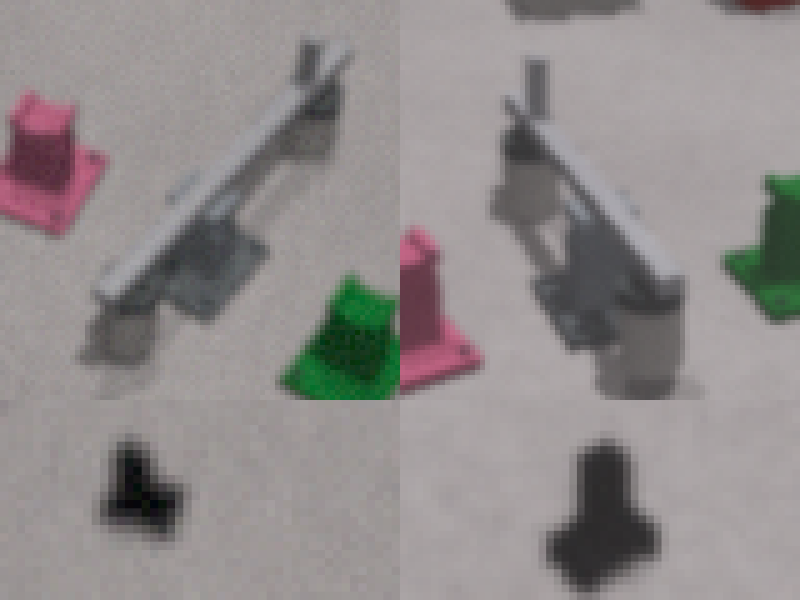

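The enlarged crop confirms the grey stand with the bar lying on it, and that the post is at the far end. The clip has one stem and its saddle below. Next I'll compute positions.

```bash
python3 - <<'E'
from h import *
A=lambda u,v:('s0',295+u/5,150+v/5)
B=lambda u,v:('d0',290+u/5,145+v/5)
post=tri([A(312,42),B(137,60)]);far=tri([A(345,52),B(108,100)]);near=tri([A(105,293),B(670,275)])
print('post top',post);print('far',far);print('near',near)
d=far[0]-near[0];print(np.linalg.norm(d),np.degrees(np.arctan2(d[1],d[0])),d[2])
print('base corners')
for c in [(268,245),(207,320),(160,280)]:print(onz(*A(*c),.01).round(4))
for c in [(568,348-0),(535,283),(615,335)]:
  print('s',onz(*B(c[0]-400,c[1]),.01).round(4))
# clip top
print('clip',tri([('s0',216+130/8.33,245+40/8.33),('d0',305+205/7.69,280+45/7.69)]))
E
```

```text
post top (array([0.54488809, 0.21965167, 0.12198923]), [np.float64(3.915812923154693e-05), np.float64(3.915812923140373e-05)])
far (array([0.53199202, 0.27598329, 0.06391574]), [np.float64(0.0014498011388035881), np.float64(0.0014498011388035927)])
near (array([ 0.71580384, -0.15255163,  0.22661646]), [np.float64(0.06617610958697884), np.float64(0.06617610958697867)])
0.4938628262725434 113.21598166976175 -0.16270072085240853
base corners
[0.5933 0.1382 0.01  ]
[0.6107 0.0599 0.01  ]
[0.564  0.0602 0.01  ]
s [0.539  0.0366 0.01  ]
s [0.5287 0.1152 0.01  ]
s [0.5705 0.0467 0.01  ]
clip (array([ 0.50595589, -0.3001188 ,  0.04539356]), [np.float64(0.0017744633862540702), np.float64(0.0017744633862537527)])
```

```bash
python3 - <<'E'
from h import *
A=lambda u,v:('s0',295+u/5,150+v/5)
B=lambda u,v:('d0',290+u/5,145+v/5)
far=tri([A(347,50),B(108,97)]);near=tri([A(105,293),B(268,282)])
print('far',far);print('near',near)
d=far[0]-near[0];print(np.linalg.norm(d),np.degrees(np.arctan2(d[1],d[0])),d[2],(far[0]+near[0])/2)
E
```

```text
far (array([0.53230997, 0.27752083, 0.06540749]), [np.float64(0.0016086555076734188), np.float64(0.001608655507673388)])
near (array([ 0.58892347, -0.01760332,  0.08832697]), [np.float64(0.0006873690879572492), np.float64(0.0006873690879575721)])
0.301377924059386 100.85909876590897 -0.022919476649700052 [0.56061672 0.12995876 0.07686723]
```

{"op": "step_arm", "data": {
  "increments": [
    {"wz": 0.075},
    {"x": -3.1, "y": -2.9},
    {"x": -3.1, "y": -2.9},
    {"x": -3.1, "y": -2.9},
    {"x": -3.1, "y": -2.9},
    {"x": -3.1, "y": -2.9},
    {"x": -3.1, "y": -2.9},
    {"x": -3.1, "y": -2.9},
    {"x": -3.1, "y": -2.9},
    {"x": -3.1, "y": -2.9},
    {"x": -3.1, "y": -2.9},
    {"x": -3.1, "y": -2.9},
    {"x": -3.1, "y": -2.9},
    {"x": -3.1, "y": -2.9},
    {"x": -3.1, "y": -2.9},
    {"x": -3.1, "y": -2.9},
    {"x": -3.1, "y": -2.9},
    {"x": -3.1, "y": -2.9},
    {"x": -3.1, "y": -2.9}
  ]
}}

```text
invalid input at $.increments[0]: expected keys x, y, z, wx, wy, wz, gripper
```

```bash
python3 - <<'E'
from h import *
snap('wrist','w1');o=env.observe();print(o['position'],o['tool_rot'],o['q'],o['ft_force'])
E
```

```text
[ 0.14447879 -0.53064842  0.40437261] [[ 2.62661284e-01 -9.64888101e-01 -4.88893948e-05]
 [-9.64887749e-01 -2.62661231e-01  8.42031147e-04]
 [-8.25307183e-04 -1.73996204e-04 -9.99999644e-01]] [-8.71056272e+01  2.18261927e+01  7.43639988e+01 -3.63553740e-04
  8.38581332e+01 -1.23336214e+01] [0.37613291 0.49960602 1.03250994]
```

View pics/w1.png

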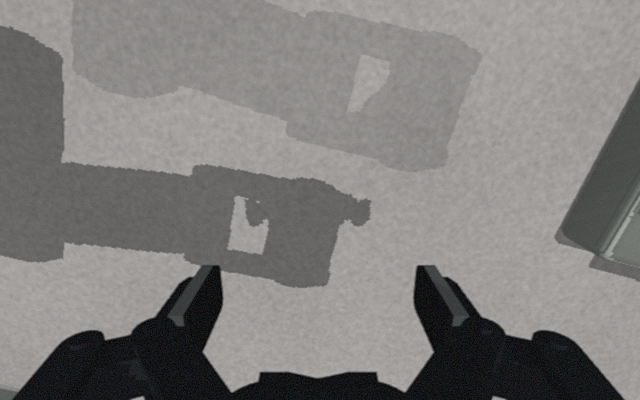

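The call was refused because every key is needed. The picture shows only the open fingertips at (217,265) and (427,265) over bare bench.

{"op": "step_arm", "data": {
  "increments": [
    {"x": 0, "y": 0, "z": 0, "wx": 0, "wy": 0, "wz": 0.075, "gripper": 8.5},
    {"x": -3.1, "y": -2.9, "z": 0, "wx": 0, "wy": 0, "wz": 0, "gripper": 8.5},
    {"x": -3.1, "y": -2.9, "z": 0, "wx": 0, "wy": 0, "wz": 0, "gripper": 8.5},
    {"x": -3.1, "y": -2.9, "z": 0, "wx": 0, "wy": 0, "wz": 0, "gripper": 8.5},
    {"x": -3.1, "y": -2.9, "z": 0, "wx": 0, "wy": 0, "wz": 0, "gripper": 8.5},
    {"x": -3.1, "y": -2.9, "z": 0, "wx": 0, "wy": 0, "wz": 0, "gripper": 8.5},
    {"x": -3.1, "y": -2.9, "z": 0, "wx": 0, "wy": 0, "wz": 0, "gripper": 8.5},
    {"x": -3.1, "y": -2.9, "z": 0, "wx": 0, "wy": 0, "wz": 0, "gripper": 8.5},
    {"x": -3.1, "y": -2.9, "z": 0, "wx": 0, "wy": 0, "wz": 0, "gripper": 8.5},
    {"x": -3.1, "y": -2.9, "z": 0, "wx": 0, "wy": 0, "wz": 0, "gripper": 8.5},
    {"x": -3.1, "y": -2.9, "z": 0, "wx": 0, "wy": 0, "wz": 0, "gripper": 8.5},
    {"x": -3.1, "y": -2.9, "z": 0, "wx": 0, "wy": 0, "wz": 0, "gripper": 8.5},
    {"x": -3.1, "y": -2.9, "z": 0, "wx": 0, "wy": 0, "wz": 0, "gripper": 8.5},
    {"x": -3.1, "y": -2.9, "z": 0, "wx": 0, "wy": 0, "wz": 0, "gripper": 8.5},
    {"x": -3.1, "y": -2.9, "z": 0, "wx": 0, "wy": 0, "wz": 0, "gripper": 8.5},
    {"x": -3.1, "y": -2.9, "z": 0, "wx": 0, "wy": 0, "wz": 0, "gripper": 8.5},
    {"x": -3.1, "y": -2.9, "z": 0, "wx": 0, "wy": 0, "wz": 0, "gripper": 8.5},
    {"x": -3.1, "y": -2.9, "z": 0, "wx": 0, "wy": 0, "wz": 0, "gripper": 8.5},
    {"x": -3.1, "y": -2.9, "z": 0, "wx": 0, "wy": 0, "wz": 0, "gripper": 8.5},
    {"x": 0, "y": 0, "z": 0, "wx": 0, "wy": 0, "wz": 0, "gripper": 8.5}
  ]
}}

```text
time_s: 2.2
position: [0.5525, 0.1196, 0.4038]
tool_rot: [[0.194, -0.981, -0.0], [-0.981, -0.194, 0.001], [-0.001, 0.0, -1.0]]
ft_force: [0.0, -0.4, -0.8]
grip_width: 0.0848
```

```bash
python3 - <<'E'
from h import *
snap('wrist','w2');o=env.observe();print(o['position'],o['tool_rot'],o['q'],o['ft_force'])
E
```

```text
[0.55174259 0.1179514  0.40391525] [[ 1.92702698e-01 -9.81256711e-01 -9.67634633e-04]
 [-9.81257152e-01 -1.92702867e-01  8.39551680e-05]
 [-2.68847541e-04  9.33320017e-04 -9.99999528e-01]] [4.61313090e-02 2.32853261e+01 7.20945371e+01 4.87595210e-03
 8.46755744e+01 7.89351161e+01] [-0.46027152 -0.22823187 -0.00668261]
```

View pics/w2.png

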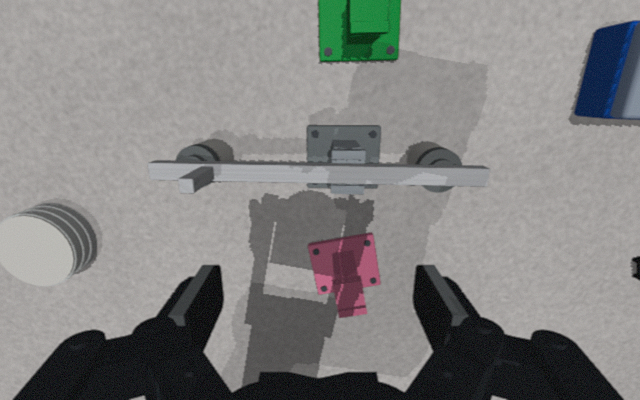

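The wrist view shows the bar from (150,168) to (488,177), with the post near (190,178), the stand base at (344,157), and the shoe spanning columns 332 to 365. The pink and green look-alikes, the dishes and the tip box are all clear of it.

```bash
python3 - <<'E'
from h import *
w='w2'
print('base',[onz(w,*p,.01).round(4) for p in[(307,126),(380,126)]], )
sc=onz(w,348.5,170.5,.076);print('shoe',sc)
# bar ends: mid of top edges; heights ~ with tilt
for t in (.07,.076,.082):
  L=onz(w,150,166,.0655 if 0 else .089-.193*t);R=onz(w,488,173,.089+.107*t)
  d=L-R;print(t,L,R,np.linalg.norm(d[:2]),np.degrees(np.arctan2(d[1],d[0])),(sc-(L+R)/2)[:2]@(d[:2]/np.linalg.norm(d[:2])))
print('clip',onz(w,637,268,.02))
a=cv2.imread('pics/w2.png');cv2.imwrite('pics/m2.png',np.vstack([cv2.resize(a[140:210,140:240],(800,560)[:2],interpolation=3)]))
E
```

```text
base [array([0.5947, 0.1419, 0.01  ]), array([0.6099, 0.0655, 0.01  ])]
shoe [0.56970766 0.09654999 0.076     ]
0.07 [0.53852378 0.27442739 0.07549   ] [ 0.59489745 -0.01729609  0.09649   ] 0.2971204772748533 100.93722515525826 -0.03200275364991331
0.076 [0.53816319 0.27496335 0.074332  ] [ 0.59498189 -0.01693981  0.097132  ] 0.2973816080125634 101.01484088238749 -0.03246276697385156
0.082 [0.53780261 0.27549932 0.073174  ] [ 0.59506633 -0.01658353  0.097774  ] 0.29764328351017144 101.09232027850204 -0.03292286440173254
clip [ 0.50936302 -0.27399857  0.02      ]
```

View pics/m2.png

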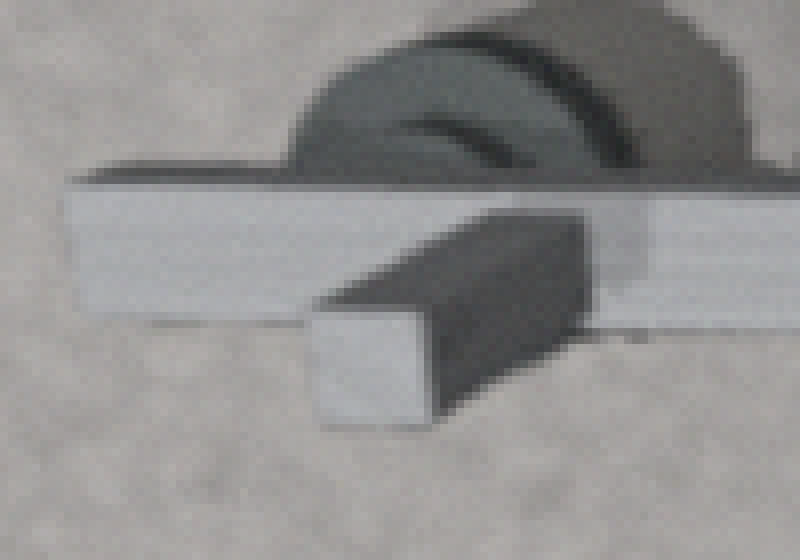

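The post top face is centred at about (186.8,186.0) in full-picture pixels, and the post leans as its perspective predicts.

```bash
python3 - <<'E'
from h import *
o=env.observe();R=o['tool_rot'];p=o['position']
E=np.array([.569,.0965]);ux=np.array([-.192,.981])
for z in (.120,.124,.128):
  q=onz('w2',186.75,186,z);print(z,q,(q[:2]-E)@ux,(R.T@(q-p)*100).round(2))
E
```

```text
0.12 [0.54180858 0.22473084 0.12      ] 0.1310152101277004 [-10.66  -1.11  28.39]
0.124 [0.54322094 0.22333848 0.124     ] 0.12937812635692655 [-10.5   -1.22  27.99]
0.128 [0.5446333  0.22194611 0.128     ] 0.12774104258615263 [-10.33  -1.33  27.59]
```

{"op": "step_arm", "data": {
  "increments": [
    {"x": -3.5, "y": -0.4, "z": 0, "wx": 0, "wy": 0, "wz": 0, "gripper": 4},
    {"x": -3.5, "y": -0.4, "z": 0, "wx": 0, "wy": 0, "wz": 0, "gripper": 4},
    {"x": -3.5, "y": -0.4, "z": 0, "wx": 0, "wy": 0, "wz": 0, "gripper": 4},
    {"x": 0, "y": 0, "z": 0, "wx": 0, "wy": 0, "wz": 0, "gripper": 4},
    {"x": 0, "y": 0, "z": 3, "wx": 0, "wy": 0, "wz": 0, "gripper": 4},
    {"x": 0, "y": 0, "z": 3, "wx": 0, "wy": 0, "wz": 0, "gripper": 4},
    {"x": 0, "y": 0, "z": 2, "wx": 0, "wy": 0, "wz": 0, "gripper": 4},
    {"x": 0, "y": 0, "z": 0, "wx": 0, "wy": 0, "wz": 0, "gripper": 4},
    {"x": 0, "y": 0, "z": 0, "wx": 0, "wy": 0, "wz": 0, "gripper": 4}
  ]
}}

```text
time_s: 3.15
position: [0.5433, 0.2207, 0.3255]
tool_rot: [[0.189, -0.982, 0.0], [-0.982, -0.189, -0.0], [0.0, -0.0, -1.0]]
ft_force: [-0.1, -0.4, 1.1]
grip_width: 0.0399
```

```bash
python3 - <<'E'
from h import *
snap('wrist','w3');o=env.observe();print(o['position'],o['tool_rot'],o['ft_force'],o['wrist_torque'],o['grip_width'])
E
```

```text
[0.54332464 0.22090947 0.32610705] [[ 1.88858525e-01 -9.82002328e-01  1.97120395e-03]
 [-9.82004296e-01 -1.88858428e-01  2.36763959e-04]
 [ 1.39775721e-04 -1.98044564e-03 -9.99998029e-01]] [ 0.73844686 -0.16764248  1.08041887] [-0.02550014 -0.06085193 -0.0140621 ] 0.04006087634398589
```

View pics/w3.png

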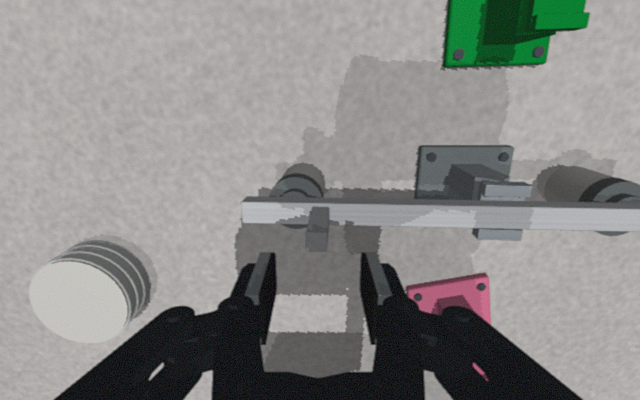

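The post top at (317,240) is centred between the fingers at columns 262 and 372. I'll lower and approach slowly.

{"op": "step_arm", "data": {
  "increments": [
    {"x": 0, "y": 0, "z": 2, "wx": 0, "wy": 0, "wz": 0, "gripper": 4},
    {"x": 0, "y": 0, "z": 2, "wx": 0, "wy": 0, "wz": 0, "gripper": 4},
    {"x": 0, "y": 0, "z": 1.8, "wx": 0, "wy": 0, "wz": 0, "gripper": 4},
    {"x": 0, "y": 0, "z": 0, "wx": 0, "wy": 0, "wz": 0, "gripper": 4},
    {"x": 0.2, "y": 0, "z": 0, "wx": 0, "wy": 0, "wz": 0, "gripper": 4},
    {"x": 0.2, "y": 0, "z": 0, "wx": 0, "wy": 0, "wz": 0, "gripper": 4},
    {"x": 0.2, "y": 0, "z": 0, "wx": 0, "wy": 0, "wz": 0, "gripper": 4},
    {"x": 0.2, "y": 0, "z": 0, "wx": 0, "wy": 0, "wz": 0, "gripper": 4},
    {"x": 0.1, "y": 0, "z": 0, "wx": 0, "wy": 0, "wz": 0, "gripper": 4},
    {"x": 0.1, "y": 0, "z": 0, "wx": 0, "wy": 0, "wz": 0, "gripper": 4},
    {"x": 0.1, "y": 0, "z": 0, "wx": 0, "wy": 0, "wz": 0, "gripper": 4}
  ]
}}

```text
time_s: 4.3
position: [0.5451, 0.2107, 0.2668]
tool_rot: [[0.19, -0.982, 0.0], [-0.982, -0.19, 0.0], [-0.0, -0.0, -1.0]]
ft_force: [0.1, 0.7, 0.2]
grip_width: 0.0398
```

{"op": "step_arm", "data": {
  "increments": [
    {"x": 0.05, "y": 0, "z": 0, "wx": 0, "wy": 0, "wz": 0, "gripper": 4},
    {"x": 0.05, "y": 0, "z": 0, "wx": 0, "wy": 0, "wz": 0, "gripper": 4},
    {"x": 0.05, "y": 0, "z": 0, "wx": 0, "wy": 0, "wz": 0, "gripper": 4},
    {"x": 0.05, "y": 0, "z": 0, "wx": 0, "wy": 0, "wz": 0, "gripper": 4},
    {"x": 0.05, "y": 0, "z": 0, "wx": 0, "wy": 0, "wz": 0, "gripper": 4},
    {"x": 0.05, "y": 0, "z": 0, "wx": 0, "wy": 0, "wz": 0, "gripper": 4},
    {"x": 0.05, "y": 0, "z": 0, "wx": 0, "wy": 0, "wz": 0, "gripper": 4},
    {"x": 0.05, "y": 0, "z": 0, "wx": 0, "wy": 0, "wz": 0, "gripper": 4}
  ]
}}

```text
time_s: 5.1
position: [0.5458, 0.2073, 0.2668]
tool_rot: [[0.19, -0.982, 0.0], [-0.982, -0.19, 0.001], [-0.001, -0.0, -1.0]]
ft_force: [-0.7, 5.3, 0.6]
grip_width: 0.04
```

{"op": "step_arm", "data": {
  "increments": [
    {"x": 0.05, "y": 0, "z": 0, "wx": 0, "wy": 0, "wz": 0, "gripper": 4},
    {"x": 0.05, "y": 0, "z": 0, "wx": 0, "wy": 0, "wz": 0, "gripper": 4},
    {"x": 0.05, "y": 0, "z": 0, "wx": 0, "wy": 0, "wz": 0, "gripper": 4},
    {"x": 0.05, "y": 0, "z": 0, "wx": 0, "wy": 0, "wz": 0, "gripper": 4}
  ]
}}

```text
time_s: 5.5
position: [0.5461, 0.2054, 0.2669]
tool_rot: [[0.19, -0.982, 0.0], [-0.982, -0.19, 0.001], [-0.001, -0.0, -1.0]]
ft_force: [-1.4, 4.8, 0.7]
grip_width: 0.0402
```

{"op": "step_arm", "data": {
  "increments": [
    {"x": 0.08, "y": 0, "z": 0, "wx": 0, "wy": 0, "wz": 0, "gripper": 4},
    {"x": 0.08, "y": 0, "z": 0, "wx": 0, "wy": 0, "wz": 0, "gripper": 4},
    {"x": 0.08, "y": 0, "z": 0, "wx": 0, "wy": 0, "wz": 0, "gripper": 4},
    {"x": 0.08, "y": 0, "z": 0, "wx": 0, "wy": 0, "wz": 0, "gripper": 4},
    {"x": 0.08, "y": 0, "z": 0, "wx": 0, "wy": 0, "wz": 0, "gripper": 4},
    {"x": 0.08, "y": 0, "z": 0, "wx": 0, "wy": 0, "wz": 0, "gripper": 4},
    {"x": 0.08, "y": 0, "z": 0, "wx": 0, "wy": 0, "wz": 0, "gripper": 4},
    {"x": 0.08, "y": 0, "z": 0, "wx": 0, "wy": 0, "wz": 0, "gripper": 4},
    {"x": 0.08, "y": 0, "z": 0, "wx": 0, "wy": 0, "wz": 0, "gripper": 4},
    {"x": 0.08, "y": 0, "z": 0, "wx": 0, "wy": 0, "wz": 0, "gripper": 4},
    {"x": 0.08, "y": 0, "z": 0, "wx": 0, "wy": 0, "wz": 0, "gripper": 4},
    {"x": 0.08, "y": 0, "z": 0, "wx": 0, "wy": 0, "wz": 0, "gripper": 4}
  ]
}}

```text
time_s: 6.7
position: [0.5479, 0.1961, 0.267]
tool_rot: [[0.19, -0.982, 0.0], [-0.982, -0.19, 0.002], [-0.001, -0.001, -1.0]]
ft_force: [-0.1, 6.1, 2.4]
grip_width: 0.0403
```

{"op": "step_arm", "data": {
  "increments": [
    {"x": -0.3, "y": 0, "z": 0, "wx": 0, "wy": 0, "wz": 0, "gripper": 4},
    {"x": -0.4, "y": 0, "z": 0, "wx": 0, "wy": 0, "wz": 0, "gripper": 4},
    {"x": 0, "y": 0, "z": -3, "wx": 0, "wy": 0, "wz": 0, "gripper": 4},
    {"x": 0, "y": 0, "z": -4, "wx": 0, "wy": 0, "wz": 0, "gripper": 4},
    {"x": 4, "y": 0, "z": -1, "wx": 0, "wy": 0, "wz": 0, "gripper": 4},
    {"x": 4, "y": 2, "z": 0, "wx": 0, "wy": 0, "wz": 0, "gripper": 4},
    {"x": 1, "y": 3, "z": 0, "wx": 0, "wy": 0, "wz": 0, "gripper": 4},
    {"x": 0, "y": 0, "z": 0, "wx": 0, "wy": 0, "wz": 0, "gripper": 4},
    {"x": 0, "y": 0, "z": 0, "wx": 0, "wy": 0, "wz": 0, "gripper": 4},
    {"x": 0, "y": 0, "z": 0, "wx": 0, "wy": 0, "wz": 0, "gripper": 4}
  ]
}}

```text
time_s: 7.7
position: [0.5153, 0.105, 0.3468]
tool_rot: [[0.19, -0.982, 0.001], [-0.982, -0.19, -0.0], [0.0, -0.001, -1.0]]
ft_force: [0.5, 0.4, 0.7]
grip_width: 0.0402
```

```bash
python3 - <<'E'
from h import *
snap('wrist','t1');o=env.observe();print(o['position'],o['q'],o['ft_force'])
E
```

```text
[0.51532568 0.10504632 0.34668682] [-1.38781941e+00  2.23279935e+01  8.37537060e+01 -2.47151394e-03
  7.38903173e+01  7.76315592e+01] [-0.31573823 -0.43764058 -0.12460681]
```

{"op": "step_arm", "data": {
  "increments": [
    {"x": 0, "y": 4, "z": 0, "wx": 0.12, "wy": 0, "wz": 0, "gripper": 4},
    {"x": 0, "y": 4, "z": 0.5, "wx": 0.12, "wy": 0, "wz": 0, "gripper": 4},
    {"x": 0, "y": 4, "z": 1, "wx": 0.12, "wy": 0, "wz": 0, "gripper": 4},
    {"x": 0, "y": 4, "z": -1.5, "wx": 0.12, "wy": 0, "wz": 0, "gripper": 4},
    {"x": 0, "y": 3, "z": -1.5, "wx": 0.12, "wy": 0, "wz": 0, "gripper": 4},
    {"x": 0, "y": 2, "z": -1.5, "wx": 0.12, "wy": 0, "wz": 0, "gripper": 4},
    {"x": 0, "y": 1, "z": -1, "wx": 0.12, "wy": 0, "wz": 0, "gripper": 4},
    {"x": 0, "y": 0, "z": 0, "wx": 0, "wy": 0, "wz": 0, "gripper": 4},
    {"x": 0, "y": 0, "z": 0, "wx": 0, "wy": 0, "wz": 0, "gripper": 4},
    {"x": 0, "y": 0, "z": 0, "wx": 0, "wy": 0, "wz": 0, "gripper": 4}
  ]
}}

```text
time_s: 8.75
position: [0.3045, 0.0641, 0.3194]
tool_rot: [[0.201, -0.719, 0.666], [-0.98, -0.14, 0.144], [-0.011, -0.681, -0.732]]
ft_force: [-0.6, 1.1, -0.6]
grip_width: 0.0399
```

```bash
python3 - <<'E'
from h import *
a=snap('wrist','p1')['color'];o=env.observe();print(o['position'],o['tool_rot'],o['q'],o['ft_force'])
b=cv2.imread('pics/t1.png')
cv2.imwrite('pics/m3.png',np.vstack([b[60:340],a[0:300]]))
E
```

```text
[0.30437061 0.06414427 0.31931813] [[ 0.20088881 -0.71866174  0.66570939]
 [-0.97955439 -0.13986675  0.14460459]
 [-0.01081118 -0.681148   -0.73206593]] [-15.76199298  -0.26077691 125.44343257  51.80008886  24.02910195
  20.37462317] [-0.14570005 -0.05770786  0.31865587]
```

View pics/m3.png

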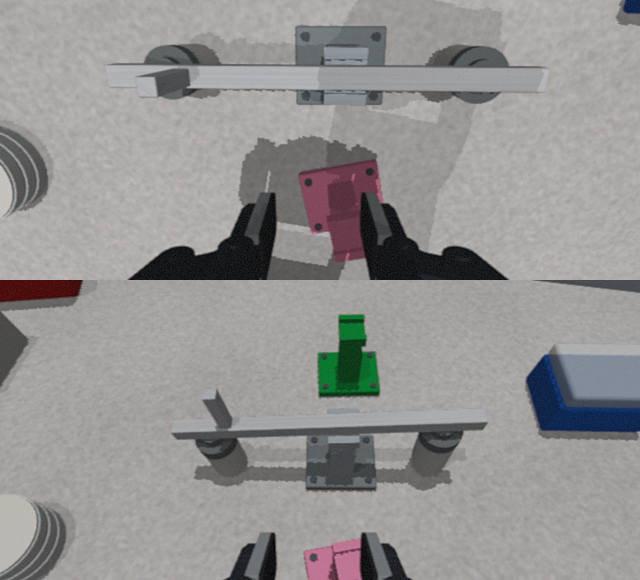

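The top half (t1) shows the bar from above, spanning (107,132) to (547,140) in full-picture pixels. The lower half (p1) shows it obliquely, from (172,145) to (486,132). The post end is still low. I'll fit the bar's top-face edges in both views.

```bash
cat > fit.py <<'E'
from h import *
from scipy.optimize import least_squares
from scipy.ndimage import map_coordinates
E0=np.array([.569,.0965]);YAW=np.radians(101.1)
def pts(p,w=.008):
    s,y,dyaw,tilt=p  # s: bar middle along ux from edge
    c,si=np.cos(YAW+dyaw),np.sin(YAW+dyaw);u=np.array([c*np.cos(tilt),si*np.cos(tilt),-np.sin(tilt)]);v=np.array([-si,c,0]);n=np.cross(u,v)
    o=np.array([*E0,.069])+n*.020+v*y
    t=np.linspace(-.145,.145,60);r=np.linspace(-.006,.006,6);S=[]
    for sg in(1,-1): S+=[(o+u*(s+a)+v*w*sg,o+u*(s+a)+v*(w*sg+.001*sg)) for a in t]
    for sg in(1,-1): S+=[(o+u*(s+.15*sg)+v*a,o+u*(s+(.151)*sg)+v*a) for a in r]
    return S
def fit(files,p0=(.02,0,0,.05),verbose=True):
    G={f:cv2.GaussianBlur(cv2.cvtColor(cv2.imread(f'pics/{f}.png'),6).astype(np.float32),(3,3),.7) for f in files}
    p=np.array(p0,float)
    for R in(12,8,5,4,3,3,3,3):
        data=[]
        for f in files:
            for i,(a,b) in enumerate(pts(p)):
                q=proj(f,a);n=proj(f,b)-q;n/=np.linalg.norm(n)
                k=np.arange(-R,R+.01,.25);X=q[0]+n[0]*k;Y=q[1]+n[1]*k
                if X.min()<1 or Y.min()<1 or X.max()>638 or Y.max()>398: continue
                g=-np.gradient(map_coordinates(G[f],[Y,X],order=1))
                j=g.argmax()
                if g[j]<2: continue
                data.append((f,i,q+n*k[j],n))
        def res(x):
            S=pts(x);P={}
            return [n@(proj(f,S[i][0])-m) for f,i,m,n in data]
        r=least_squares(res,p,loss='soft_l1',f_scale=.4,x_scale=[.01,.01,.01,.01]);p=r.x
    J=r.jac;cov=np.linalg.inv(J.T@J)
    rr=np.array(res(p))
    print(files,'s mm %.1f y mm %.1f dyaw %.4f tilt %.4f'%(p[0]*1e3,p[1]*1e3,p[2],p[3]),len(data),'med|r| %.2f'%np.median(abs(rr)),'sd tilt %.4f'%(.5*cov[3,3]**.5))
    return p
E
python3 - <<'E'
from fit import *
fit(['w2'],(.032,0,0,.075));fit(['t1','p1']);fit(['p1']);fit(['t1'])
E
```

```text
Traceback (most recent call last):
  File "fit.py", line 31, in fit
    J=r.jac;cov=np.linalg.inv(J.T@J)
                ~~~~~~~~~~~~~^^^^^^^
numpy.linalg.LinAlgError: Singular matrix
```

```bash
sed -i 's/g\[j\]<2/g[j]<1/' fit.py; sed -i 's/cov=np.linalg.inv/cov=np.linalg.pinv/' fit.py
python3 - <<'E'
from fit import *
for p,f in (((.032,0,0,.075),'w2'),((.02,0,0,.05),'p1'),((.02,0,0,.05),'t1')):
  S=pts(p);print(f,[proj(f,S[i][0]).round(0) for i in(0,59,60,119)])
fit(['t1','p1']);fit(['p1']);fit(['t1']);fit(['w2'],(.032,0,0,.075))
E
```

```text
w2 [array([480., 186.]), array([155., 179.]), array([483., 168.]), array([152., 162.])]
p1 [array([481., 143.]), array([173., 151.]), array([478., 129.]), array([176., 138.])]
t1 [array([534., 151.]), array([112., 148.]), array([539., 126.]), array([107., 125.])]
['t1', 'p1'] s mm 19.2 y mm 0.1 dyaw -0.0029 tilt 0.0650 223 med|r| 0.50 sd tilt 0.0015
['p1'] s mm 21.1 y mm 0.2 dyaw -0.0230 tilt 0.0932 104 med|r| 0.27 sd tilt 0.0071
['t1'] s mm 20.9 y mm 0.1 dyaw -0.0000 tilt 0.0885 122 med|r| 0.49 sd tilt 0.0044
['w2'] s mm 29.6 y mm -0.0 dyaw -0.0017 tilt 0.0632 116 med|r| 0.48 sd tilt 0.0184
```

The combined fit gives 0.065 rad, which matches the geometric bench stop (10 mm over 155 mm). The bar middle is now 19 mm from the edge, so another ~10 mm push is next.

{"op": "step_arm", "data": {
  "increments": [
    {"x": 0, "y": -2, "z": 0, "wx": -0.12, "wy": 0, "wz": 0, "gripper": 4},
    {"x": 0, "y": -2, "z": 0, "wx": -0.12, "wy": 0, "wz": 0, "gripper": 4},
    {"x": 0, "y": -2, "z": 1, "wx": -0.12, "wy": 0, "wz": 0, "gripper": 4},
    {"x": -2, "y": -3, "z": 0, "wx": -0.12, "wy": 0, "wz": 0, "gripper": 4},
    {"x": -2, "y": -4, "z": 0, "wx": -0.12, "wy": 0, "wz": 0, "gripper": 4},
    {"x": -2, "y": -4, "z": 0, "wx": -0.12, "wy": 0, "wz": 0, "gripper": 4},
    {"x": -2, "y": -4, "z": 0, "wx": 0, "wy": 0, "wz": 0, "gripper": 4},
    {"x": 0, "y": 0, "z": 0, "wx": 0, "wy": 0, "wz": 0, "gripper": 4},
    {"x": 0, "y": 0, "z": 0, "wx": 0, "wy": 0, "wz": 0, "gripper": 4}
  ]
}}

```text
time_s: 9.7
position: [0.4688, 0.1823, 0.3819]
tool_rot: [[0.215, -0.971, 0.105], [-0.976, -0.211, 0.045], [-0.021, -0.112, -0.993]]
ft_force: [-0.8, 0.5, 0.0]
grip_width: 0.0398
```

```bash
cat > go.py <<'E'
import sys
from h import *
from scipy.spatial.transform import Rotation as Ro
# target in edge frame: along ux (mm), out (mm), z(mm), tool pitched 0; prints needed turn and shift (shift in final frame)
a,o_,z=[float(v)/1000 for v in sys.argv[1:4]]
yw=np.radians(101.1);ux=np.array([np.cos(yw),np.sin(yw),0]);out=np.array([np.sin(yw),-np.cos(yw),0])
T=np.array([.569,.0965,0])+a*ux+o_*out+[0,0,z]
o=env.observe();R=o['tool_rot'];Rt=np.c_[-ux,-out,[0,0,-1]]
print('turn',Ro.from_matrix(R.T@Rt).as_rotvec().round(3),'shift cm (final axes)',(Rt.T@(T-o['position'])*100).round(2),'q',o['q'].round(0),'t',o['time_s'],'F',o['ft_force'].round(1))
E
python3 go.py 114 0 267
```

```text
turn [-0.112  0.023  0.021] shift cm (final axes) [-1.05 -8.19 11.49] q [ 7. 17. 85.  2. 71. 85.] t 9.7 F [-0.8  0.5  0. ]
```

{"op": "step_arm", "data": {
  "increments": [
    {"x": 0, "y": 0, "z": 0, "wx": -0.112, "wy": 0.023, "wz": 0.021, "gripper": 4},
    {"x": -0.3, "y": -4.1, "z": 0, "wx": 0, "wy": 0, "wz": 0, "gripper": 4},
    {"x": -0.75, "y": -4.1, "z": 0, "wx": 0, "wy": 0, "wz": 0, "gripper": 4},
    {"x": 0, "y": 0, "z": 2, "wx": 0, "wy": 0, "wz": 0, "gripper": 4},
    {"x": 0, "y": 0, "z": 2, "wx": 0, "wy": 0, "wz": 0, "gripper": 4},
    {"x": 0, "y": 0, "z": 1, "wx": 0, "wy": 0, "wz": 0, "gripper": 4},
    {"x": 0, "y": 0, "z": 0, "wx": 0, "wy": 0, "wz": 0, "gripper": 4}
  ]
}}

```text
time_s: 10.4
position: [0.5463, 0.2073, 0.3319]
tool_rot: [[0.192, -0.981, -0.001], [-0.981, -0.192, 0.001], [-0.001, 0.001, -1.0]]
ft_force: [0.1, 0.4, -0.5]
grip_width: 0.0403
```

```bash
python3 go.py 114 0 267
```

```text
turn [ 0.001  0.001 -0.001] shift cm (final axes) [-0.09 -0.09  6.49] q [ 9. 29. 75.  0. 76. 88.] t 10.4 F [ 0.1  0.4 -0.5]
```

{"op": "step_arm", "data": {
  "increments": [
    {"x": 0, "y": 0, "z": 2.2, "wx": 0, "wy": 0, "wz": 0, "gripper": 4},
    {"x": 0, "y": 0, "z": 2.2, "wx": 0, "wy": 0, "wz": 0, "gripper": 4},
    {"x": 0, "y": 0, "z": 2.0, "wx": 0, "wy": 0, "wz": 0, "gripper": 4},
    {"x": 0.3, "y": 0, "z": 0, "wx": 0, "wy": 0, "wz": 0, "gripper": 4},
    {"x": 0.3, "y": 0, "z": 0, "wx": 0, "wy": 0, "wz": 0, "gripper": 4},
    {"x": 0.2, "y": 0, "z": 0, "wx": 0, "wy": 0, "wz": 0, "gripper": 4},
    {"x": 0.1, "y": 0, "z": 0, "wx": 0, "wy": 0, "wz": 0, "gripper": 4},
    {"x": 0.05, "y": 0, "z": 0, "wx": 0, "wy": 0, "wz": 0, "gripper": 4},
    {"x": 0.05, "y": 0, "z": 0, "wx": 0, "wy": 0, "wz": 0, "gripper": 4},
    {"x": 0.05, "y": 0, "z": 0, "wx": 0, "wy": 0, "wz": 0, "gripper": 4},
    {"x": 0.05, "y": 0, "z": 0, "wx": 0, "wy": 0, "wz": 0, "gripper": 4},
    {"x": 0.05, "y": 0, "z": 0, "wx": 0, "wy": 0, "wz": 0, "gripper": 4},
    {"x": 0.05, "y": 0, "z": 0, "wx": 0, "wy": 0, "wz": 0, "gripper": 4},
    {"x": 0.05, "y": 0, "z": 0, "wx": 0, "wy": 0, "wz": 0, "gripper": 4},
    {"x": 0.05, "y": 0, "z": 0, "wx": 0, "wy": 0, "wz": 0, "gripper": 4},
    {"x": 0.05, "y": 0, "z": 0, "wx": 0, "wy": 0, "wz": 0, "gripper": 4},
    {"x": 0.05, "y": 0, "z": 0, "wx": 0, "wy": 0, "wz": 0, "gripper": 4}
  ]
}}

```text
time_s: 12.1
position: [0.5495, 0.1948, 0.2693]
tool_rot: [[0.193, -0.981, 0.002], [-0.981, -0.193, 0.003], [-0.003, -0.003, -1.0]]
ft_force: [-1.3, 6.4, 1.9]
grip_width: 0.0404
```

{"op": "step_arm", "data": {
  "increments": [
    {"x": 0.08, "y": 0, "z": 0, "wx": 0, "wy": 0, "wz": 0, "gripper": 4},
    {"x": 0.08, "y": 0, "z": 0, "wx": 0, "wy": 0, "wz": 0, "gripper": 4},
    {"x": 0.08, "y": 0, "z": 0, "wx": 0, "wy": 0, "wz": 0, "gripper": 4},
    {"x": 0.08, "y": 0, "z": 0, "wx": 0, "wy": 0, "wz": 0, "gripper": 4},
    {"x": 0.08, "y": 0, "z": 0, "wx": 0, "wy": 0, "wz": 0, "gripper": 4},
    {"x": 0.08, "y": 0, "z": 0, "wx": 0, "wy": 0, "wz": 0, "gripper": 4},
    {"x": 0.08, "y": 0, "z": 0, "wx": 0, "wy": 0, "wz": 0, "gripper": 4},
    {"x": 0.08, "y": 0, "z": 0, "wx": 0, "wy": 0, "wz": 0, "gripper": 4},
    {"x": 0.08, "y": 0, "z": 0, "wx": 0, "wy": 0, "wz": 0, "gripper": 4},
    {"x": 0.08, "y": 0, "z": 0, "wx": 0, "wy": 0, "wz": 0, "gripper": 4},
    {"x": 0.08, "y": 0, "z": 0, "wx": 0, "wy": 0, "wz": 0, "gripper": 4}
  ]
}}

```text
time_s: 13.2
position: [0.5512, 0.1863, 0.2694]
tool_rot: [[0.193, -0.981, 0.002], [-0.981, -0.193, 0.004], [-0.003, -0.003, -1.0]]
ft_force: [-1.7, 7.1, 3.3]
grip_width: 0.0401
```

{"op": "step_arm", "data": {
  "increments": [
    {"x": -0.2, "y": 0, "z": 0, "wx": 0, "wy": 0, "wz": 0, "gripper": 4},
    {"x": -0.4, "y": 0, "z": 0, "wx": 0, "wy": 0, "wz": 0, "gripper": 4},
    {"x": -0.2, "y": 0, "z": 0, "wx": 0, "wy": 0, "wz": 0, "gripper": 4},
    {"x": 0, "y": 0, "z": -3, "wx": 0, "wy": 0, "wz": 0, "gripper": 4},
    {"x": 0, "y": 0, "z": -4, "wx": 0, "wy": 0, "wz": 0, "gripper": 4},
    {"x": 4, "y": 0, "z": -1, "wx": 0, "wy": 0, "wz": 0, "gripper": 4},
    {"x": 4, "y": 2, "z": 0, "wx": 0, "wy": 0, "wz": 0, "gripper": 4},
    {"x": 0, "y": 3, "z": 0, "wx": 0, "wy": 0, "wz": 0, "gripper": 4},
    {"x": 0, "y": 0, "z": 0, "wx": 0, "wy": 0, "wz": 0, "gripper": 4},
    {"x": 0, "y": 0, "z": 0, "wx": 0, "wy": 0, "wz": 0, "gripper": 4},
    {"x": 0, "y": 0, "z": 0, "wx": 0, "wy": 0, "wz": 0, "gripper": 4}
  ]
}}

```text
time_s: 14.3
position: [0.5166, 0.1056, 0.3488]
tool_rot: [[0.193, -0.981, 0.003], [-0.981, -0.193, 0.002], [-0.001, -0.003, -1.0]]
ft_force: [0.3, -0.4, -0.7]
grip_width: 0.0401
```

```bash
python3 -c "
from h import *
snap('wrist','t2')"
```

{"op": "step_arm", "data": {
  "increments": [
    {"x": 0, "y": 4, "z": 0, "wx": 0.12, "wy": 0, "wz": 0, "gripper": 4},
    {"x": 0, "y": 4, "z": 0.5, "wx": 0.12, "wy": 0, "wz": 0, "gripper": 4},
    {"x": 0, "y": 4, "z": 1, "wx": 0.12, "wy": 0, "wz": 0, "gripper": 4},
    {"x": 0, "y": 4, "z": -1.5, "wx": 0.12, "wy": 0, "wz": 0, "gripper": 4},
    {"x": 0, "y": 3, "z": -1.5, "wx": 0.12, "wy": 0, "wz": 0, "gripper": 4},
    {"x": 0, "y": 2, "z": -1, "wx": 0.12, "wy": 0, "wz": 0, "gripper": 4},
    {"x": 0, "y": 0, "z": 0, "wx": 0, "wy": 0, "wz": 0, "gripper": 4},
    {"x": 0, "y": 0, "z": 0, "wx": 0, "wy": 0, "wz": 0, "gripper": 4},
    {"x": 0, "y": 0, "z": 0, "wx": 0, "wy": 0, "wz": 0, "gripper": 4}
  ]
}}

```text
time_s: 15.25
position: [0.3177, 0.0663, 0.3173]
tool_rot: [[0.2, -0.768, 0.608], [-0.98, -0.152, 0.131], [-0.008, -0.622, -0.783]]
ft_force: [0.1, -0.6, -0.6]
grip_width: 0.0403
```

```bash
python3 -c "
from fit import *
snap('wrist','p2');fit(['t2','p2'],(.01,0,0,.03));fit(['p2'],(.01,0,0,.03));fit(['t2'],(.01,0,0,.03));fit(['t2','p2'],(.01,0,0,-.03));o=env.observe();print(o['position'],o['tool_rot'],o['q'])"
```

```text
['t2', 'p2'] s mm 9.0 y mm 0.1 dyaw -0.0038 tilt 0.0695 223 med|r| 0.48 sd tilt 0.0014
['p2'] s mm 12.8 y mm 0.1 dyaw -0.0343 tilt 0.1130 96 med|r| 0.38 sd tilt 0.0162
['t2'] s mm 12.2 y mm 0.1 dyaw 0.0013 tilt 0.1124 123 med|r| 0.50 sd tilt 0.0064
['t2', 'p2'] s mm 8.9 y mm 0.1 dyaw -0.0042 tilt 0.0703 220 med|r| 0.49 sd tilt 0.0015
[0.31761309 0.06635827 0.31718552] [[ 0.20052488 -0.76812834  0.60808603]
 [-0.97965183 -0.15183792  0.13125372]
 [-0.00848919 -0.62203223 -0.78294562]] [-13.85000068   1.61952341 122.97340395  39.8431519   25.22075984
  32.80687214]
```

The fitted tilt is 0.0695, against a predicted stop of 0.0692 at s=9. It is still resting on the bench, so I'll push about 11 mm more.

{"op": "step_arm", "data": {
  "increments": [
    {"x": 0, "y": -2, "z": 0, "wx": -0.12, "wy": 0, "wz": 0, "gripper": 4},
    {"x": 0, "y": -2, "z": 0, "wx": -0.12, "wy": 0, "wz": 0, "gripper": 4},
    {"x": 0, "y": -2, "z": 1, "wx": -0.12, "wy": 0, "wz": 0, "gripper": 4},
    {"x": -2, "y": -3, "z": 0, "wx": -0.12, "wy": 0, "wz": 0, "gripper": 4},
    {"x": -2, "y": -4, "z": 0, "wx": -0.12, "wy": 0, "wz": 0, "gripper": 4},
    {"x": -2, "y": -4, "z": 0, "wx": -0.07, "wy": 0, "wz": 0, "gripper": 4},
    {"x": -1, "y": -4, "z": 0, "wx": 0, "wy": 0, "wz": 0, "gripper": 4},
    {"x": 0, "y": -4, "z": 0, "wx": 0, "wy": 0, "wz": 0, "gripper": 4},
    {"x": 0, "y": 0, "z": 0, "wx": 0, "wy": 0, "wz": 0, "gripper": 4}
  ]
}}

```text
time_s: 16.2
position: [0.5383, 0.1848, 0.3633]
tool_rot: [[0.205, -0.978, 0.035], [-0.979, -0.205, 0.019], [-0.012, -0.038, -0.999]]
ft_force: [-0.4, -0.3, -1.1]
grip_width: 0.0399
```

```bash
python3 go.py 102 0 267
```

```text
turn [-0.038  0.012  0.013] shift cm (final axes) [-0.94 -1.31  9.63] q [ 7. 25. 76.  1. 77. 85.] t 16.2 F [-0.4 -0.3 -1.1]
```

{"op": "step_arm", "data": {
  "increments": [
    {"x": 0, "y": 0, "z": 0, "wx": -0.038, "wy": 0.012, "wz": 0.013, "gripper": 4},
    {"x": -1, "y": -1.3, "z": 0, "wx": 0, "wy": 0, "wz": 0, "gripper": 4},
    {"x": 0, "y": 0, "z": 0, "wx": 0, "wy": 0, "wz": 0, "gripper": 4},
    {"x": 0, "y": 0, "z": 2.5, "wx": 0, "wy": 0, "wz": 0, "gripper": 4},
    {"x": 0, "y": 0, "z": 2.5, "wx": 0, "wy": 0, "wz": 0, "gripper": 4},
    {"x": 0, "y": 0, "z": 2.5, "wx": 0, "wy": 0, "wz": 0, "gripper": 4},
    {"x": 0, "y": 0, "z": 2, "wx": 0, "wy": 0, "wz": 0, "gripper": 4},
    {"x": 0.3, "y": 0, "z": 0, "wx": 0, "wy": 0, "wz": 0, "gripper": 4},
    {"x": 0.3, "y": 0, "z": 0, "wx": 0, "wy": 0, "wz": 0, "gripper": 4},
    {"x": 0.2, "y": 0, "z": 0, "wx": 0, "wy": 0, "wz": 0, "gripper": 4},
    {"x": 0.05, "y": 0, "z": 0, "wx": 0, "wy": 0, "wz": 0, "gripper": 4},
    {"x": 0.05, "y": 0, "z": 0, "wx": 0, "wy": 0, "wz": 0, "gripper": 4},
    {"x": 0.05, "y": 0, "z": 0, "wx": 0, "wy": 0, "wz": 0, "gripper": 4},
    {"x": 0.05, "y": 0, "z": 0, "wx": 0, "wy": 0, "wz": 0, "gripper": 4},
    {"x": 0.05, "y": 0, "z": 0, "wx": 0, "wy": 0, "wz": 0, "gripper": 4},
    {"x": 0.05, "y": 0, "z": 0, "wx": 0, "wy": 0, "wz": 0, "gripper": 4},
    {"x": 0.05, "y": 0, "z": 0, "wx": 0, "wy": 0, "wz": 0, "gripper": 4},
    {"x": 0.05, "y": 0, "z": 0, "wx": 0, "wy": 0, "wz": 0, "gripper": 4},
    {"x": 0.05, "y": 0, "z": 0, "wx": 0, "wy": 0, "wz": 0, "gripper": 4},
    {"x": 0.05, "y": 0, "z": 0, "wx": 0, "wy": 0, "wz": 0, "gripper": 4}
  ]
}}

```text
time_s: 18.2
position: [0.5476, 0.1841, 0.2701]
tool_rot: [[0.194, -0.981, -0.0], [-0.981, -0.194, 0.005], [-0.005, -0.001, -1.0]]
ft_force: [-1.6, 6.8, 3.2]
grip_width: 0.0399
```

```bash
python3 go.py 80 0 267
```

```text
turn [-0.001  0.005  0.001] shift cm (final axes) [ 1.01 -0.41  0.31] q [ 7. 32. 81.  0. 67. 86.] t 18.2 F [-1.6  6.8  3.2]
```

{"op": "step_arm", "data": {
  "increments": [
    {"x": 0.08, "y": 0, "z": 0, "wx": 0, "wy": 0, "wz": 0, "gripper": 4},
    {"x": 0.08, "y": 0, "z": 0, "wx": 0, "wy": 0, "wz": 0, "gripper": 4},
    {"x": 0.08, "y": 0, "z": 0, "wx": 0, "wy": 0, "wz": 0, "gripper": 4},
    {"x": 0.08, "y": 0, "z": 0, "wx": 0, "wy": 0, "wz": 0, "gripper": 4},
    {"x": 0.08, "y": 0, "z": 0, "wx": 0, "wy": 0, "wz": 0, "gripper": 4},
    {"x": 0.08, "y": 0, "z": 0, "wx": 0, "wy": 0, "wz": 0, "gripper": 4},
    {"x": 0.08, "y": 0, "z": 0, "wx": 0, "wy": 0, "wz": 0, "gripper": 4},
    {"x": 0.08, "y": 0, "z": 0, "wx": 0, "wy": 0, "wz": 0, "gripper": 4},
    {"x": 0.08, "y": 0, "z": 0, "wx": 0, "wy": 0, "wz": 0, "gripper": 4},
    {"x": 0.08, "y": 0, "z": 0, "wx": 0, "wy": 0, "wz": 0, "gripper": 4},
    {"x": 0.08, "y": 0, "z": 0, "wx": 0, "wy": 0, "wz": 0, "gripper": 4},
    {"x": 0.08, "y": 0, "z": 0, "wx": 0, "wy": 0, "wz": 0, "gripper": 4},
    {"x": 0.08, "y": 0, "z": 0, "wx": 0, "wy": 0, "wz": 0, "gripper": 4}
  ]
}}

```text
time_s: 19.5
position: [0.5496, 0.1741, 0.2703]
tool_rot: [[0.194, -0.981, 0.0], [-0.981, -0.194, 0.005], [-0.005, -0.001, -1.0]]
ft_force: [-2.5, 7.6, 5.5]
grip_width: 0.0398
```

{"op": "step_arm", "data": {
  "increments": [
    {"x": -0.2, "y": 0, "z": 0, "wx": 0, "wy": 0, "wz": 0, "gripper": 4},
    {"x": -0.4, "y": 0, "z": 0, "wx": 0, "wy": 0, "wz": 0, "gripper": 4},
    {"x": -0.2, "y": 0, "z": 0, "wx": 0, "wy": 0, "wz": 0, "gripper": 4},
    {"x": 0, "y": 0, "z": -3, "wx": 0, "wy": 0, "wz": 0, "gripper": 4},
    {"x": 0, "y": 0, "z": -4, "wx": 0, "wy": 0, "wz": 0, "gripper": 4},
    {"x": 4, "y": 0, "z": -1, "wx": 0, "wy": 0, "wz": 0, "gripper": 4},
    {"x": 3, "y": 2, "z": 0, "wx": 0, "wy": 0, "wz": 0, "gripper": 4},
    {"x": 0, "y": 3, "z": 0, "wx": 0, "wy": 0, "wz": 0, "gripper": 4},
    {"x": 0, "y": 0, "z": 0, "wx": 0, "wy": 0, "wz": 0, "gripper": 4},
    {"x": 0, "y": 0, "z": 0, "wx": 0, "wy": 0, "wz": 0, "gripper": 4},
    {"x": 0, "y": 0, "z": 0, "wx": 0, "wy": 0, "wz": 0, "gripper": 4}
  ]
}}

```text
time_s: 20.6
position: [0.5134, 0.1028, 0.3495]
tool_rot: [[0.194, -0.981, -0.0], [-0.981, -0.194, 0.003], [-0.003, -0.0, -1.0]]
ft_force: [-1.4, 0.9, 0.2]
grip_width: 0.0397
```

```bash
python3 -c "
from h import *
snap('wrist','t3')"
```

{"op": "step_arm", "data": {
  "increments": [
    {"x": 0, "y": 4, "z": 0, "wx": 0.12, "wy": 0, "wz": 0, "gripper": 4},
    {"x": 0, "y": 4, "z": 0.5, "wx": 0.12, "wy": 0, "wz": 0, "gripper": 4},
    {"x": 0, "y": 4, "z": 1, "wx": 0.12, "wy": 0, "wz": 0, "gripper": 4},
    {"x": 0, "y": 4, "z": -1.5, "wx": 0.12, "wy": 0, "wz": 0, "gripper": 4},
    {"x": 0, "y": 3, "z": -1.5, "wx": 0.12, "wy": 0, "wz": 0, "gripper": 4},
    {"x": 0, "y": 2, "z": -1, "wx": 0.12, "wy": 0, "wz": 0, "gripper": 4},
    {"x": 0, "y": 0, "z": 0, "wx": 0, "wy": 0, "wz": 0, "gripper": 4},
    {"x": 0, "y": 0, "z": 0, "wx": 0, "wy": 0, "wz": 0, "gripper": 4},
    {"x": 0, "y": 0, "z": 0, "wx": 0, "wy": 0, "wz": 0, "gripper": 4}
  ]
}}

```text
time_s: 21.55
position: [0.3142, 0.0634, 0.3184]
tool_rot: [[0.2, -0.769, 0.607], [-0.98, -0.151, 0.132], [-0.009, -0.621, -0.784]]
ft_force: [-0.1, 0.4, 0.7]
grip_width: 0.0398
```

```bash
python3 -c "
from fit import *
snap('wrist','p3');fit(['t3','p3'],(-.002,0,0,.03));fit(['t3','p3'],(-.002,0,0,-.03));o=env.observe();print(o['time_s'])"
```

```text
['t3', 'p3'] s mm -2.6 y mm 0.0 dyaw -0.0054 tilt -0.0349 216 med|r| 0.49 sd tilt 0.0014
['t3', 'p3'] s mm -2.7 y mm 0.0 dyaw -0.0053 tilt -0.0352 215 med|r| 0.47 sd tilt 0.0015
21.6
```

The carrier is off the bench with tilt −0.035, about 3.2 mm too far, so it should balance at s≈+0.5. My −x pushes end at TCP-along = s+82.5 mm, repeatable to 0.1 mm. I'll push back +x past balance to s≈8, then finish with one −x push ending at 83.0.

{"op": "step_arm", "data": {
  "increments": [
    {"x": 0, "y": -2, "z": 0, "wx": -0.12, "wy": 0, "wz": 0, "gripper": 4},
    {"x": 0, "y": -2, "z": 0, "wx": -0.12, "wy": 0, "wz": 0, "gripper": 4},
    {"x": 0, "y": -2, "z": 1, "wx": -0.12, "wy": 0, "wz": 0, "gripper": 4},
    {"x": -2, "y": -3, "z": 0, "wx": -0.12, "wy": 0, "wz": 0, "gripper": 4},
    {"x": -2, "y": -4, "z": 0, "wx": -0.12, "wy": 0, "wz": 0, "gripper": 4},
    {"x": -2, "y": -4, "z": 0, "wx": -0.1, "wy": 0, "wz": 0.01, "gripper": 4},
    {"x": -1, "y": -4, "z": 0, "wx": 0, "wy": 0, "wz": 0, "gripper": 4},
    {"x": 0, "y": -4, "z": 0, "wx": 0, "wy": 0, "wz": 0, "gripper": 4},
    {"x": 0, "y": 0, "z": 0, "wx": 0, "wy": 0, "wz": 0, "gripper": 4}
  ]
}}

```text
time_s: 22.5
position: [0.5352, 0.1811, 0.3616]
tool_rot: [[0.196, -0.981, 0.003], [-0.981, -0.196, 0.014], [-0.013, -0.006, -1.0]]
ft_force: [-1.0, -0.1, 0.0]
grip_width: 0.0398
```

```bash
python3 go.py 95 0 270
```

```text
turn [-0.006  0.013  0.003] shift cm (final axes) [-0.54 -1.69  9.16] q [ 7. 25. 76.  1. 78. 85.] t 22.5 F [-1.  -0.1  0. ]
```

{"op": "step_arm", "data": {
  "increments": [
    {"x": 0, "y": 0, "z": 0, "wx": -0.006, "wy": 0.013, "wz": 0.003, "gripper": 4},
    {"x": -0.54, "y": -1.7, "z": 0, "wx": 0, "wy": 0, "wz": 0, "gripper": 4},
    {"x": 0, "y": 0, "z": 0, "wx": 0, "wy": 0, "wz": 0, "gripper": 4},
    {"x": 0, "y": 0, "z": 2.5, "wx": 0, "wy": 0, "wz": 0, "gripper": 4},
    {"x": 0, "y": 0, "z": 2.5, "wx": 0, "wy": 0, "wz": 0, "gripper": 4},
    {"x": 0, "y": 0, "z": 2.2, "wx": 0, "wy": 0, "wz": 0, "gripper": 4},
    {"x": 0, "y": 0, "z": 1.8, "wx": 0, "wy": 0, "wz": 0, "gripper": 4},
    {"x": -0.3, "y": 0, "z": 0, "wx": 0, "wy": 0, "wz": 0, "gripper": 4},
    {"x": -0.2, "y": 0, "z": 0, "wx": 0, "wy": 0, "wz": 0, "gripper": 4},
    {"x": -0.1, "y": 0, "z": 0, "wx": 0, "wy": 0, "wz": 0, "gripper": 4},
    {"x": -0.05, "y": 0, "z": 0, "wx": 0, "wy": 0, "wz": 0, "gripper": 4},
    {"x": -0.05, "y": 0, "z": 0, "wx": 0, "wy": 0, "wz": 0, "gripper": 4},
    {"x": -0.05, "y": 0, "z": 0, "wx": 0, "wy": 0, "wz": 0, "gripper": 4},
    {"x": -0.05, "y": 0, "z": 0, "wx": 0, "wy": 0, "wz": 0, "gripper": 4},
    {"x": -0.05, "y": 0, "z": 0, "wx": 0, "wy": 0, "wz": 0, "gripper": 4},
    {"x": -0.05, "y": 0, "z": 0, "wx": 0, "wy": 0, "wz": 0, "gripper": 4},
    {"x": -0.05, "y": 0, "z": 0, "wx": 0, "wy": 0, "wz": 0, "gripper": 4},
    {"x": -0.05, "y": 0, "z": 0, "wx": 0, "wy": 0, "wz": 0, "gripper": 4}
  ]
}}

```text
time_s: 24.3
position: [0.545, 0.1984, 0.273]
tool_rot: [[0.193, -0.981, -0.001], [-0.981, -0.193, 0.003], [-0.003, 0.0, -1.0]]
ft_force: [1.4, -2.8, -2.5]
grip_width: 0.0402
```

```bash
python3 go.py 119 0 270
```

```text
turn [0.    0.003 0.001] shift cm (final axes) [-1.43 -0.39  0.3 ] q [ 8. 32. 81.  0. 68. 87.] t 24.3 F [ 1.4 -2.8 -2.5]
```

{"op": "step_arm", "data": {
  "increments": [
    {"x": -0.06, "y": 0, "z": 0, "wx": 0, "wy": 0, "wz": 0, "gripper": 4},
    {"x": -0.06, "y": 0, "z": 0, "wx": 0, "wy": 0, "wz": 0, "gripper": 4},
    {"x": -0.06, "y": 0, "z": 0, "wx": 0, "wy": 0, "wz": 0, "gripper": 4},
    {"x": -0.06, "y": 0, "z": 0, "wx": 0, "wy": 0, "wz": 0, "gripper": 4},
    {"x": -0.06, "y": 0, "z": 0, "wx": 0, "wy": 0, "wz": 0, "gripper": 4},
    {"x": -0.06, "y": 0, "z": 0, "wx": 0, "wy": 0, "wz": 0, "gripper": 4}
  ]
}}

```text
time_s: 24.9
position: [0.5443, 0.2021, 0.2732]
tool_rot: [[0.193, -0.981, -0.001], [-0.981, -0.193, 0.003], [-0.003, 0.0, -1.0]]
ft_force: [-0.4, -3.0, -2.1]
grip_width: 0.04
```

{"op": "step_arm", "data": {
  "increments": [
    {"x": -0.08, "y": 0, "z": 0, "wx": 0, "wy": 0, "wz": 0, "gripper": 4},
    {"x": -0.08, "y": 0, "z": 0, "wx": 0, "wy": 0, "wz": 0, "gripper": 4},
    {"x": -0.08, "y": 0, "z": 0, "wx": 0, "wy": 0, "wz": 0, "gripper": 4},
    {"x": -0.08, "y": 0, "z": 0, "wx": 0, "wy": 0, "wz": 0, "gripper": 4},
    {"x": -0.08, "y": 0, "z": 0, "wx": 0, "wy": 0, "wz": 0, "gripper": 4},
    {"x": -0.08, "y": 0, "z": 0, "wx": 0, "wy": 0, "wz": 0, "gripper": 4},
    {"x": -0.08, "y": 0, "z": 0, "wx": 0, "wy": 0, "wz": 0, "gripper": 4},
    {"x": -0.08, "y": 0, "z": 0, "wx": 0, "wy": 0, "wz": 0, "gripper": 4},
    {"x": -0.08, "y": 0, "z": 0, "wx": 0, "wy": 0, "wz": 0, "gripper": 4},
    {"x": -0.08, "y": 0, "z": 0, "wx": 0, "wy": 0, "wz": 0, "gripper": 4},
    {"x": -0.08, "y": 0, "z": 0, "wx": 0, "wy": 0, "wz": 0, "gripper": 4},
    {"x": -0.08, "y": 0, "z": 0, "wx": 0, "wy": 0, "wz": 0, "gripper": 4},
    {"x": -0.08, "y": 0, "z": 0, "wx": 0, "wy": 0, "wz": 0, "gripper": 4}
  ]
}}

```text
time_s: 26.2
position: [0.5423, 0.2122, 0.2731]
tool_rot: [[0.193, -0.981, -0.001], [-0.981, -0.193, 0.003], [-0.003, 0.0, -1.0]]
ft_force: [0.6, -2.6, -0.9]
grip_width: 0.0401
```

```bash
python3 go.py 83 0 270
```

```text
turn [0.    0.003 0.001] shift cm (final axes) [ 3.57 -0.39  0.31] q [10. 32. 80.  0. 68. 89.] t 26.2 F [ 0.6 -2.6 -0.9]
```

{"op": "step_arm", "data": {
  "increments": [
    {"x": 0.2, "y": 0, "z": 0, "wx": 0, "wy": 0, "wz": 0, "gripper": 4},
    {"x": 0.4, "y": 0, "z": 0.1, "wx": 0, "wy": 0, "wz": 0, "gripper": 4},
    {"x": 0.4, "y": 0, "z": 0.1, "wx": 0, "wy": 0, "wz": 0, "gripper": 4},
    {"x": 0.4, "y": 0, "z": 0.05, "wx": 0, "wy": 0, "wz": 0, "gripper": 4},
    {"x": 0.3, "y": 0, "z": 0, "wx": 0, "wy": 0, "wz": 0, "gripper": 4},
    {"x": 0.2, "y": 0, "z": 0, "wx": 0, "wy": 0, "wz": 0, "gripper": 4},
    {"x": 0.2, "y": 0, "z": 0, "wx": 0, "wy": 0, "wz": 0, "gripper": 4},
    {"x": 0.1, "y": 0, "z": 0, "wx": 0, "wy": 0, "wz": 0, "gripper": 4},
    {"x": 0.05, "y": 0, "z": 0, "wx": 0, "wy": 0, "wz": 0, "gripper": 4},
    {"x": 0.05, "y": 0, "z": 0, "wx": 0, "wy": 0, "wz": 0, "gripper": 4},
    {"x": 0.05, "y": 0, "z": 0, "wx": 0, "wy": 0, "wz": 0, "gripper": 4},
    {"x": 0.05, "y": 0, "z": 0, "wx": 0, "wy": 0, "wz": 0, "gripper": 4},
    {"x": 0.05, "y": 0, "z": 0, "wx": 0, "wy": 0, "wz": 0, "gripper": 4},
    {"x": 0.05, "y": 0, "z": 0, "wx": 0, "wy": 0, "wz": 0, "gripper": 4},
    {"x": 0.05, "y": 0, "z": 0, "wx": 0, "wy": 0, "wz": 0, "gripper": 4},
    {"x": 0.05, "y": 0, "z": 0, "wx": 0, "wy": 0, "wz": 0, "gripper": 4},
    {"x": 0.05, "y": 0, "z": 0, "wx": 0, "wy": 0, "wz": 0, "gripper": 4},
    {"x": 0.05, "y": 0, "z": 0, "wx": 0, "wy": 0, "wz": 0, "gripper": 4},
    {"x": 0.05, "y": 0, "z": 0, "wx": 0, "wy": 0, "wz": 0, "gripper": 4}
  ]
}}

```text
time_s: 28.1
position: [0.5475, 0.1858, 0.2709]
tool_rot: [[0.193, -0.981, -0.0], [-0.981, -0.193, 0.004], [-0.004, -0.0, -1.0]]
ft_force: [-1.3, 7.5, 3.7]
grip_width: 0.04
```

```bash
python3 go.py 83 0 270
```

```text
turn [-0.     0.004  0.001] shift cm (final axes) [ 0.87 -0.39  0.09] q [ 7. 32. 81.  0. 67. 86.] t 28.1 F [-1.3  7.5  3.7]
```

{"op": "step_arm", "data": {
  "increments": [
    {"x": 0.07, "y": 0, "z": 0, "wx": 0, "wy": 0, "wz": 0, "gripper": 4},
    {"x": 0.07, "y": 0, "z": 0, "wx": 0, "wy": 0, "wz": 0, "gripper": 4},
    {"x": 0.07, "y": 0, "z": 0, "wx": 0, "wy": 0, "wz": 0, "gripper": 4},
    {"x": 0.07, "y": 0, "z": 0, "wx": 0, "wy": 0, "wz": 0, "gripper": 4},
    {"x": 0.07, "y": 0, "z": 0, "wx": 0, "wy": 0, "wz": 0, "gripper": 4},
    {"x": 0.07, "y": 0, "z": 0, "wx": 0, "wy": 0, "wz": 0, "gripper": 4},
    {"x": 0.07, "y": 0, "z": 0, "wx": 0, "wy": 0, "wz": 0, "gripper": 4},
    {"x": 0.07, "y": 0, "z": 0, "wx": 0, "wy": 0, "wz": 0, "gripper": 4},
    {"x": 0.07, "y": 0, "z": 0, "wx": 0, "wy": 0, "wz": 0, "gripper": 4},
    {"x": 0.07, "y": 0, "z": 0, "wx": 0, "wy": 0, "wz": 0, "gripper": 4},
    {"x": 0.05, "y": 0, "z": 0, "wx": 0, "wy": 0, "wz": 0, "gripper": 4},
    {"x": 0.05, "y": 0, "z": 0, "wx": 0, "wy": 0, "wz": 0, "gripper": 4}
  ]
}}

```text
time_s: 29.3
position: [0.549, 0.1783, 0.2712]
tool_rot: [[0.194, -0.981, 0.0], [-0.981, -0.194, 0.005], [-0.005, -0.001, -1.0]]
ft_force: [-2.5, 7.8, 4.6]
grip_width: 0.0402
```

```bash
python3 go.py 83 0 270
```

```text
turn [-0.001  0.005  0.001] shift cm (final axes) [ 0.11 -0.39  0.12] q [ 6. 32. 81.  0. 67. 85.] t 29.3 F [-2.5  7.8  4.6]
```

{"op": "step_arm", "data": {
  "increments": [
    {"x": 0.05, "y": 0, "z": 0, "wx": 0, "wy": 0, "wz": 0, "gripper": 4},
    {"x": 0.05, "y": 0, "z": 0, "wx": 0, "wy": 0, "wz": 0, "gripper": 4}
  ]
}}

```text
time_s: 29.5
position: [0.5492, 0.1774, 0.2713]
tool_rot: [[0.194, -0.981, 0.0], [-0.981, -0.194, 0.005], [-0.005, -0.001, -1.0]]
ft_force: [-2.1, 7.6, 5.4]
grip_width: 0.04
```

{"op": "step_arm", "data": {
  "increments": [
    {"x": -0.2, "y": 0, "z": 0, "wx": 0, "wy": 0, "wz": 0, "gripper": 4},
    {"x": -0.4, "y": 0, "z": 0, "wx": 0, "wy": 0, "wz": 0, "gripper": 4},
    {"x": -0.2, "y": 0, "z": 0, "wx": 0, "wy": 0, "wz": 0, "gripper": 4},
    {"x": 0, "y": 0, "z": -3, "wx": 0, "wy": 0, "wz": 0, "gripper": 4},
    {"x": 0, "y": 0, "z": -4, "wx": 0, "wy": 0, "wz": 0, "gripper": 4},
    {"x": 4, "y": 0, "z": -1, "wx": 0, "wy": 0, "wz": 0, "gripper": 4},
    {"x": 3, "y": 2, "z": 0, "wx": 0, "wy": 0, "wz": 0, "gripper": 4},
    {"x": 0, "y": 3, "z": 0, "wx": 0, "wy": 0, "wz": 0, "gripper": 4},
    {"x": 0, "y": 0, "z": 0, "wx": 0, "wy": 0, "wz": 0, "gripper": 4},
    {"x": 0, "y": 0, "z": 0, "wx": 0, "wy": 0, "wz": 0, "gripper": 4},
    {"x": 0, "y": 0, "z": 0, "wx": 0, "wy": 0, "wz": 0, "gripper": 4}
  ]
}}

```text
time_s: 30.6
position: [0.5129, 0.1061, 0.3505]
tool_rot: [[0.194, -0.981, 0.0], [-0.981, -0.194, 0.003], [-0.003, -0.001, -1.0]]
ft_force: [1.3, -0.0, 0.9]
grip_width: 0.0398
```

```bash
python3 -c "
from h import *
snap('wrist','t4')"
```

{"op": "step_arm", "data": {
  "increments": [
    {"x": 0, "y": 4, "z": 0, "wx": 0.12, "wy": 0, "wz": 0, "gripper": 4},
    {"x": 0, "y": 4, "z": 0.5, "wx": 0.12, "wy": 0, "wz": 0, "gripper": 4},
    {"x": 0, "y": 4, "z": 1, "wx": 0.12, "wy": 0, "wz": 0, "gripper": 4},
    {"x": 0, "y": 4, "z": -1.5, "wx": 0.12, "wy": 0, "wz": 0, "gripper": 4},
    {"x": 0, "y": 3, "z": -1.5, "wx": 0.12, "wy": 0, "wz": 0, "gripper": 4},
    {"x": 0, "y": 2, "z": -1, "wx": 0.12, "wy": 0, "wz": 0, "gripper": 4},
    {"x": 0, "y": 0, "z": 0, "wx": 0, "wy": 0, "wz": 0, "gripper": 4},
    {"x": 0, "y": 0, "z": 0, "wx": 0, "wy": 0, "wz": 0, "gripper": 4},
    {"x": 0, "y": 0, "z": 0, "wx": 0, "wy": 0, "wz": 0, "gripper": 4}
  ]
}}

```text
time_s: 31.55
position: [0.313, 0.0665, 0.3193]
tool_rot: [[0.2, -0.767, 0.609], [-0.98, -0.151, 0.132], [-0.009, -0.623, -0.782]]
ft_force: [0.0, -0.1, -0.1]
grip_width: 0.0401
```

```bash
python3 -c "
from fit import *
snap('wrist','p4');fit(['t4','p4'],(.0,0,0,.02));fit(['t4','p4'],(.0,0,0,-.02));o=env.observe();print(o['time_s'],o['position'],o['q'])"
```

```text
['t4', 'p4'] s mm 1.3 y mm -0.2 dyaw -0.0037 tilt 0.0079 215 med|r| 0.25 sd tilt 0.0013
['t4', 'p4'] s mm 1.4 y mm -0.2 dyaw -0.0036 tilt 0.0079 216 med|r| 0.25 sd tilt 0.0012
31.6 [0.31291278 0.0665758  0.31924044] [-14.0894037    0.8303596  123.31536413  39.66027376  25.66477269
  32.93775275]
```

The tilt is +0.008 rad, about 0.7 mm off balance. The slope across my checks is 0.0108 rad/mm, as stated, and both stop angles matched, so I trust it. Another nudge would be no more accurate than that, so I'll take it as level and go for the clip.

{"op": "step_arm", "data": {
  "increments": [
    {"x": 2, "y": -1, "z": 0, "wx": -0.12, "wy": 0, "wz": 0, "gripper": 6},
    {"x": 4, "y": -1.5, "z": 0, "wx": -0.12, "wy": 0, "wz": 0, "gripper": 6},
    {"x": 4, "y": -1.5, "z": 0, "wx": -0.12, "wy": 0, "wz": 0, "gripper": 6},
    {"x": 4, "y": -1.5, "z": 0, "wx": -0.12, "wy": 0, "wz": 0, "gripper": 6},
    {"x": 4, "y": -1.5, "z": 0, "wx": -0.12, "wy": 0, "wz": 0, "gripper": 6},
    {"x": 4, "y": -1, "z": 0, "wx": -0.08, "wy": 0.01, "wz": 0.01, "gripper": 6},
    {"x": 4, "y": -1, "z": 0, "wx": 0, "wy": 0, "wz": 0, "gripper": 6},
    {"x": 4, "y": -1, "z": 0, "wx": 0, "wy": 0, "wz": 0, "gripper": 6},
    {"x": 4, "y": 0, "z": 0, "wx": 0, "wy": 0, "wz": 0, "gripper": 6},
    {"x": 4, "y": 0, "z": 0, "wx": 0, "wy": 0, "wz": 0, "gripper": 6},
    {"x": 0, "y": 0, "z": 0, "wx": 0, "wy": 0, "wz": 0, "gripper": 6},
    {"x": 0, "y": 0, "z": 0, "wx": 0, "wy": 0, "wz": 0, "gripper": 6}
  ]
}}

```text
time_s: 32.8
position: [0.478, -0.2885, 0.3447]
tool_rot: [[0.188, -0.982, -0.008], [-0.982, -0.188, -0.002], [0.0, 0.008, -1.0]]
ft_force: [0.3, 0.8, -0.1]
grip_width: 0.0598
```

```bash
python3 - <<'E'
from h import *
a=snap('wrist','c1')['color'];o=env.observe();print(o['position'],o['tool_rot'].round(3),o['q'].round(1),o['time_s'])
u,v=proj('c1',[.506,-.300,.02]);print(u,v)
u=int(np.clip(u,60,580));v=int(np.clip(v,50,350))
cv2.imwrite('pics/m4.png',np.vstack([cv2.resize(a,(480,300)),cv2.resize(a[v-37:v+38,u-60:u+60],(480,300),interpolation=3)]))
print('crop origin',u-60,v-37,'x4')
E
```

```text
[ 0.47781393 -0.28769457  0.34499743] [[ 0.189 -0.982 -0.008]
 [-0.982 -0.189 -0.001]
 [-0.     0.008 -1.   ]] [-43.2  25.5  78.7  -0.4  76.1  36. ] 32.85
338.32100537920707 153.97877179674737
crop origin 278 116 x4
```

View pics/m4.png

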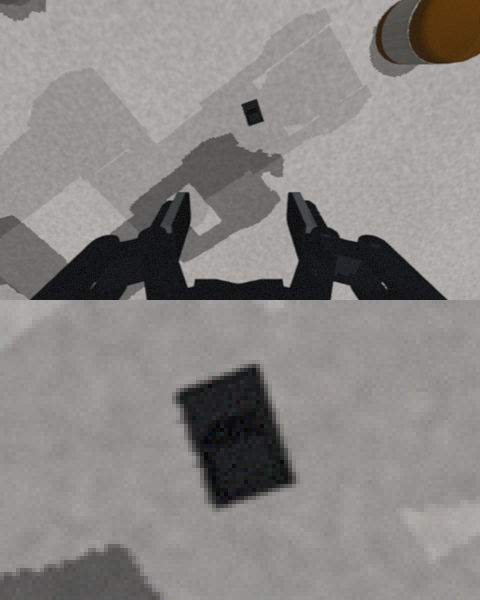

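The clip is the dark 20 × 28 mm rectangle at about (337.5,150) in full-picture pixels, turned about 18° from the tool axes. The bottle stands clear at upper right.

```bash
python3 - <<'E'
from h import *
C=[(178,93),(258,66),(295,183),(220,207)]
W=np.array([onz('c1',278+x/4,116+y/4,.008) for x,y in C]);c=W.mean(0)
print(W.round(4),c,[np.linalg.norm(W[i]-W[(i+1)%4]).round(4) for i in range(4)])
d=(W[1]-W[0])+(W[2]-W[3]);e=(W[1]-W[2])+(W[0]-W[3])
a=np.degrees(np.arctan2(d[1],d[0]));b=np.degrees(np.arctan2(e[1],e[0]));print(a,b)
o=env.observe();R=o['tool_rot'];t=np.degrees(np.arctan2(R[1,0],R[0,0]));print('tool yaw',t)
yaw=np.radians((a+b-90)/2);print(np.degrees(yaw))
X=np.array([np.cos(yaw),np.sin(yaw),0]);Y=np.array([np.sin(yaw),-np.cos(yaw),0])
dl=np.array([*c[:2],.19])-o['position'];print('wz',np.radians(t)-yaw,'shift cm',dl@X*100,dl@Y*100,-dl[2]*100)
E
```

```text
[[ 0.5144 -0.2842  0.008 ]
 [ 0.5238 -0.3008  0.008 ]
 [ 0.4992 -0.3149  0.008 ]
 [ 0.4903 -0.2989  0.008 ]] [ 0.50691714 -0.29970564  0.008     ] [np.float64(0.019), np.float64(0.0284), np.float64(0.0183), np.float64(0.0283)]
-60.758973097139645 30.645040255329135
tool yaw -79.09895083843043
-60.05696642090526
wz -0.3323453241992689 shift cm 2.4934393791302765 -1.9223381070869798 15.499742989775395
```

{"op": "step_arm", "data": {
  "increments": [
    {"x": 0, "y": 0, "z": 0, "wx": -0.008, "wy": 0, "wz": -0.111, "gripper": 5},
    {"x": 0, "y": 0, "z": 0, "wx": 0, "wy": 0, "wz": -0.111, "gripper": 5},
    {"x": 0, "y": 0, "z": 0, "wx": 0, "wy": 0, "wz": -0.11, "gripper": 5},
    {"x": 2.5, "y": -1.9, "z": 0, "wx": 0, "wy": 0, "wz": 0, "gripper": 5},
    {"x": 0, "y": 0, "z": 3.5, "wx": 0, "wy": 0, "wz": 0, "gripper": 5},
    {"x": 0, "y": 0, "z": 3.5, "wx": 0, "wy": 0, "wz": 0, "gripper": 5},
    {"x": 0, "y": 0, "z": 2.5, "wx": 0, "wy": 0, "wz": 0, "gripper": 5},
    {"x": 0, "y": 0, "z": 0, "wx": 0, "wy": 0, "wz": 0, "gripper": 5},
    {"x": 0, "y": 0, "z": 0, "wx": 0, "wy": 0, "wz": 0, "gripper": 5}
  ]
}}

```text
time_s: 33.75
position: [0.5055, -0.2998, 0.2511]
tool_rot: [[0.5, -0.866, -0.014], [-0.866, -0.5, -0.004], [-0.003, 0.014, -1.0]]
ft_force: [0.1, -0.1, 0.8]
grip_width: 0.05
```

```bash
python3 - <<'E'
from h import *
a=snap('wrist','c2')['color'];o=env.observe();R=o['tool_rot'];print(o['position'],np.degrees(np.arctan2(R[1,0],R[0,0])),R[:,2].round(3),o['time_s'])
print(R.T@(np.array([.5069,-.2997,.19])-o['position'])*100)
cv2.imwrite('pics/m5.png',a[100:400])
E
```

```text
[ 0.5055601  -0.30000875  0.25185502] -60.00234230929194 [-0.012 -0.005 -1.   ] 33.8
[ 0.0506426  -0.21267266  6.18316612]
```

View pics/m5.png

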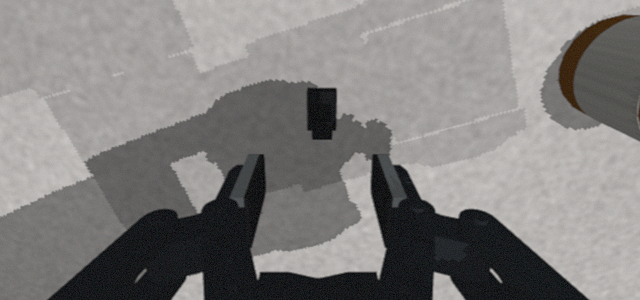

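The stem sits midway between the fingers, at columns 307–336 against 264 and 373, and square to the pads. Next I correct the small tool lean, go down and grip.

{"op": "step_arm", "data": {
  "increments": [
    {"x": 0, "y": -0.2, "z": 0, "wx": 0.014, "wy": 0, "wz": 0, "gripper": 5},
    {"x": 0, "y": 0, "z": 2.5, "wx": 0, "wy": 0, "wz": 0, "gripper": 5},
    {"x": 0, "y": 0, "z": 2.2, "wx": 0, "wy": 0, "wz": 0, "gripper": 5},
    {"x": 0, "y": 0, "z": 1.4, "wx": 0, "wy": 0, "wz": 0, "gripper": 5},
    {"x": 0, "y": 0, "z": 0, "wx": 0, "wy": 0, "wz": 0, "gripper": 5},
    {"x": 0, "y": 0, "z": 0, "wx": 0, "wy": 0, "wz": 0, "gripper": 1},
    {"x": 0, "y": 0, "z": 0, "wx": 0, "wy": 0, "wz": 0, "gripper": 1},
    {"x": 0, "y": 0, "z": 0, "wx": 0, "wy": 0, "wz": 0, "gripper": 1},
    {"x": 0, "y": 0, "z": 0, "wx": 0, "wy": 0, "wz": 0, "gripper": 1},
    {"x": 0, "y": 0, "z": 0, "wx": 0, "wy": 0, "wz": 0, "gripper": 1},
    {"x": 0, "y": 0, "z": 0, "wx": 0, "wy": 0, "wz": 0, "gripper": 1}
  ],
  "newtons": 20
}}

```text
time_s: 34.9
position: [0.5069, -0.2993, 0.1902]
tool_rot: [[0.499, -0.866, -0.0], [-0.866, -0.499, 0.003], [-0.002, -0.001, -1.0]]
ft_force: [-0.8, 1.2, 5.9]
grip_width: 0.0113
```

The clip is gripped at 11.3 mm opening. I'll lift it and check the edge position along the bar from the earlier top views.

{"op": "step_arm", "data": {
  "increments": [
    {"x": 0, "y": 0, "z": -2, "wx": 0, "wy": 0, "wz": 0, "gripper": 1},
    {"x": 0, "y": 0, "z": -4, "wx": 0, "wy": 0, "wz": 0, "gripper": 1},
    {"x": 0, "y": 0, "z": -4, "wx": 0, "wy": 0, "wz": 0, "gripper": 1},
    {"x": 0, "y": 0, "z": -4, "wx": 0, "wy": 0, "wz": 0.111, "gripper": 1},
    {"x": -3.5, "y": 0, "z": -1, "wx": 0, "wy": 0, "wz": 0.111, "gripper": 1},
    {"x": -3.5, "y": 0, "z": 0, "wx": 0, "wy": 0, "wz": 0.111, "gripper": 1},
    {"x": -3.5, "y": 0, "z": 0, "wx": 0, "wy": 0, "wz": 0, "gripper": 1},
    {"x": -3.5, "y": 0, "z": 0, "wx": 0, "wy": 0, "wz": 0, "gripper": 1},
    {"x": -3.5, "y": 0, "z": 0, "wx": 0, "wy": 0, "wz": 0, "gripper": 1},
    {"x": -3.5, "y": 0, "z": 0, "wx": 0, "wy": 0, "wz": 0, "gripper": 1},
    {"x": -3.5, "y": 0, "z": 0, "wx": 0, "wy": 0, "wz": 0, "gripper": 1},
    {"x": -3.5, "y": 0, "z": 0, "wx": 0, "wy": 0, "wz": 0, "gripper": 1},
    {"x": -3.5, "y": 0, "z": 0, "wx": 0, "wy": 0, "wz": 0, "gripper": 1},
    {"x": -3, "y": 0, "z": 0, "wx": 0, "wy": 0, "wz": 0, "gripper": 1},
    {"x": 0, "y": 0, "z": 0, "wx": 0, "wy": 0, "wz": 0, "gripper": 1},
    {"x": 0, "y": 0, "z": 0, "wx": 0, "wy": 0, "wz": 0, "gripper": 1}
  ]
}}

```text
time_s: 36.5
position: [0.4306, 0.0361, 0.3408]
tool_rot: [[0.19, -0.982, -0.001], [-0.982, -0.19, 0.003], [-0.004, 0.0, -1.0]]
ft_force: [1.5, 0.4, -0.8]
grip_width: 0.0114
```

```bash
python3 go.py 0 0 273; python3 - <<'E'
from h import *
a=snap('wrist','c3')['color'];b=cv2.imread('pics/t4.png');p=cv2.imread('pics/p4.png')
print('obs',env.observe()['grip_width'])
E_=[.569,.0965]
yw=np.radians(101.1);ux=np.array([np.cos(yw),np.sin(yw),0]);out=np.array([np.sin(yw),-np.cos(yw),0]);E0=np.array([.569,.0965,0])
for f,im in(('t4',b),('p4',p)):
    u,v=proj(f,E0+[0,0,.075]);u=int(u);v=int(v);print(f,'crop',u-50,v-37)
    im=im.copy()
    # predicted shoe top and base top outlines
    cv2.imwrite(f'pics/k_{f}.png',cv2.resize(im[v-37:v+38,u-50:u+50],(400,300),interpolation=3))
    for nm,hx,hy,z in(('shoe',.015,.02,.075),('base',.04,.035,.01)):
        print(nm,[((proj(f,E0+sx*hx*ux+sy*hy*out+[0,0,z])-[u-50,v-37])*4).round(0).tolist() for sx,sy in((1,1),(-1,1),(-1,-1),(1,-1))])
cv2.imwrite('pics/m6.png',np.vstack([np.hstack([cv2.imread('pics/k_t4.png'),cv2.imread('pics/k_p4.png')]),np.hstack([cv2.resize(a,(480,300)),np.zeros((300,320,3),np.uint8)])]))
E
```

```text
turn [ 0.     0.004 -0.002] shift cm (final axes) [ -3.26 -14.75   6.78] q [-11.  14.  98.   0.  68.  68.] t 36.5 F [ 1.5  0.4 -0.8]
obs 0.011525363748881842
t4 crop 299 94
shoe [[119.0, 36.0], [289.0, 36.0], [278.0, 261.0], [116.0, 261.0]]
base [[-3.0, -45.0], [363.0, -44.0], [342.0, 271.0], [2.0, 270.0]]
p4 crop 295 90
shoe [[137.0, 79.0], [262.0, 79.0], [268.0, 226.0], [138.0, 225.0]]
base [[46.0, 171.0], [322.0, 172.0], [335.0, 395.0], [41.0, 394.0]]
```

View pics/m6.png

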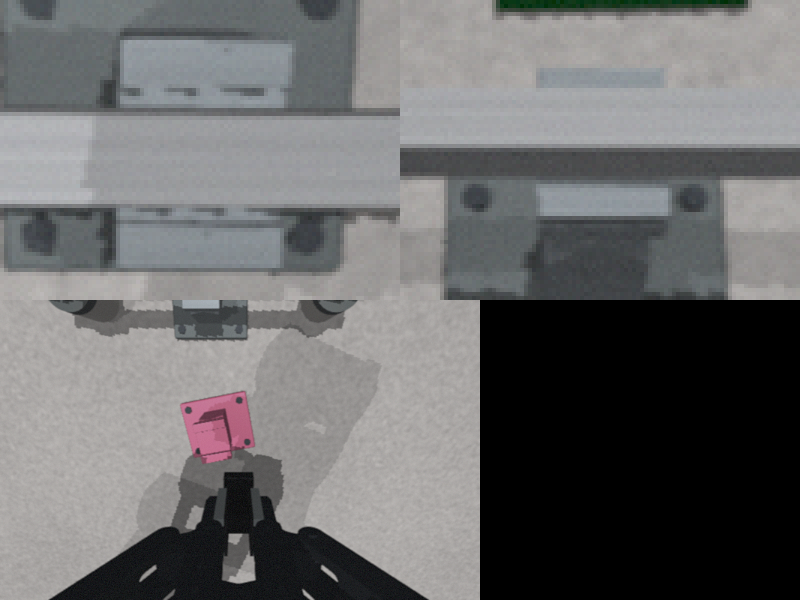

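The predicted shoe outline matches the picture within about 0.5 mm in both views. At t4 the columns are 121–294 against 119–289 predicted. The clip hangs straight between the fingers, so I'll move it over the edge.

{"op": "step_arm", "data": {
  "increments": [
    {"x": -1.6, "y": -3, "z": 0, "wx": 0, "wy": 0.004, "wz": 0, "gripper": 1},
    {"x": -1.6, "y": -3, "z": 0, "wx": 0, "wy": 0, "wz": -0.002, "gripper": 1},
    {"x": 0, "y": -3, "z": 0, "wx": 0, "wy": 0, "wz": 0, "gripper": 1},
    {"x": 0, "y": -3, "z": 0, "wx": 0, "wy": 0, "wz": 0, "gripper": 1},
    {"x": 0, "y": -2.7, "z": 0, "wx": 0, "wy": 0, "wz": 0, "gripper": 1},
    {"x": 0, "y": 0, "z": 2, "wx": 0, "wy": 0, "wz": 0, "gripper": 1},
    {"x": 0, "y": 0, "z": 2, "wx": 0, "wy": 0, "wz": 0, "gripper": 1},
    {"x": 0, "y": 0, "z": 0.8, "wx": 0, "wy": 0, "wz": 0, "gripper": 1},
    {"x": 0, "y": 0, "z": 0, "wx": 0, "wy": 0, "wz": 0, "gripper": 1},
    {"x": 0, "y": 0, "z": 0, "wx": 0, "wy": 0, "wz": 0, "gripper": 1},
    {"x": 0, "y": 0, "z": 0, "wx": 0, "wy": 0, "wz": 0, "gripper": 1}
  ]
}}

```text
time_s: 37.65
position: [0.5691, 0.0949, 0.2936]
tool_rot: [[0.19, -0.982, 0.001], [-0.982, -0.19, -0.0], [0.001, -0.001, -1.0]]
ft_force: [0.4, 0.0, -0.3]
grip_width: 0.0118
```

```bash
python3 go.py 0 0 273; python3 - <<'E'
from h import *
a=snap('wrist','c4')['color'];s=snap('side','d4')['color'];c=snap('scene','s4')['color']
q=proj('d4',[.569,.0965,.1]).astype(int);r=proj('s4',[.569,.0965,.1]).astype(int);print(q,r)
print(env.observe()['grip_width'])
cv2.imwrite('pics/m7.png',np.hstack([a[100:400,140:500],np.vstack([cv2.resize(s[q[1]-30:q[1]+20,q[0]-40:q[0]+40],(400,250),interpolation=3),cv2.resize(c[r[1]-30:r[1]+20,r[0]-40:r[0]+40],(400,250),interpolation=3)])[:300]*0+0 if False else np.zeros((300,0,3),np.uint8)]))
A=cv2.resize(a[80:380,160:480],(533,500));B=cv2.resize(s[q[1]-38:q[1]+38,q[0]-40:q[0]+40],(263,250),interpolation=3);C=cv2.resize(c[r[1]-38:r[1]+38,r[0]-40:r[0]+40],(263,250),interpolation=3)
cv2.imwrite('pics/m7.png',np.hstack([A,np.vstack([B,C])]))
E
```

```text
turn [-0.001 -0.001 -0.002] shift cm (final axes) [-0.16 -0.02  2.06] q [-2. 30. 80. -0. 70. 77.] t 37.65 F [ 0.4  0.  -0.3]
[330 179] [336 184]
0.011718243551959495
```

View pics/m7.png

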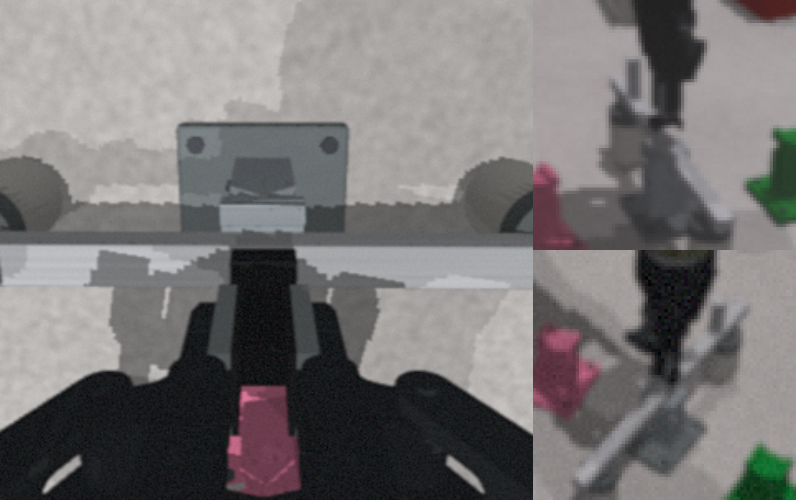

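```bash
python3 - <<'E'
from h import *
from rig import env
o=env.observe();R=o['tool_rot'];p=o['position']
for d in(0,.002,-.002):
  for z in(.0,.006,.010):
    print(d,z,[(proj('c4',p+R@np.array([x,-.014+d,.19-z]))-[160,80])*1.667 for x in(-.01,.01)])
print([(proj('c4',np.array([.569,.0965,.089])+s*.008*np.array([.981,.1925,0]))-[160,80])*1.667 for s in(1,-1)])
E
```

```text
0 0.0 [array([234.77095822, 245.65036751]), array([299.11286324, 245.69876202])]
0 0.006 [array([233.77766967, 253.3457919 ]), array([300.31220988, 253.39702397])]
0 0.01 [array([233.07699614, 258.77420461]), array([301.15824574, 258.82748544])]
0.002 0.0 [array([234.8713164 , 251.58604629]), array([298.98197384, 251.63515   ])]
0.002 0.006 [array([233.88512565, 259.45438315]), array([300.17241916, 259.50636456])]
0.002 0.01 [array([233.18960422, 265.00361078]), array([301.01200052, 265.05766952])]
-0.002 0.0 [array([234.6698735 , 239.67171729]), array([299.24470036, 239.71939102])]
-0.002 0.006 [array([233.66940916, 247.19146487]), array([300.45304739, 247.2419349 ])]
-0.002 0.01 [array([232.96352528, 252.49706981]), array([301.30561164, 252.54955919])]
[array([262.43547472, 245.23386759]), array([262.52840097, 287.90131224])]
```

Columns and rows put the clip within about 1 mm of the edge and the bar's centreline. I make a small correction and lower it slowly.

{"op": "step_arm", "data": {
  "increments": [
    {"x": -0.07, "y": -0.07, "z": 0, "wx": 0, "wy": 0, "wz": -0.002, "gripper": 1},
    {"x": 0, "y": 0, "z": 0.5, "wx": 0, "wy": 0, "wz": 0, "gripper": 1},
    {"x": 0, "y": 0, "z": 0.3, "wx": 0, "wy": 0, "wz": 0, "gripper": 1},
    {"x": 0, "y": 0, "z": 0.2, "wx": 0, "wy": 0, "wz": 0, "gripper": 1},
    {"x": 0, "y": 0, "z": 0.2, "wx": 0, "wy": 0, "wz": 0, "gripper": 1},
    {"x": 0, "y": 0, "z": 0.1, "wx": 0, "wy": 0, "wz": 0, "gripper": 1},
    {"x": 0, "y": 0, "z": 0.1, "wx": 0, "wy": 0, "wz": 0, "gripper": 1},
    {"x": 0, "y": 0, "z": 0, "wx": 0, "wy": 0, "wz": 0, "gripper": 1}
  ]
}}

```text
time_s: 38.6
position: [0.5694, 0.096, 0.2784]
tool_rot: [[0.193, -0.981, -0.001], [-0.981, -0.193, -0.0], [0.0, 0.001, -1.0]]
ft_force: [0.5, 0.3, -0.4]
grip_width: 0.0115
```

```bash
python3 go.py 0 0 273
```

```text
turn [ 0.001 -0.     0.   ] shift cm (final axes) [-0.06  0.03  0.54] q [-2. 31. 81. -0. 68. 77.] t 38.6 F [ 0.5  0.3 -0.4]
```

{"op": "step_arm", "data": {
  "increments": [
    {"x": 0, "y": 0, "z": 0.1, "wx": 0, "wy": 0, "wz": 0, "gripper": 1},
    {"x": 0, "y": 0, "z": 0.1, "wx": 0, "wy": 0, "wz": 0, "gripper": 1},
    {"x": 0, "y": 0, "z": 0.1, "wx": 0, "wy": 0, "wz": 0, "gripper": 1},
    {"x": 0, "y": 0, "z": 0.05, "wx": 0, "wy": 0, "wz": 0, "gripper": 1},
    {"x": 0, "y": 0, "z": 0.05, "wx": 0, "wy": 0, "wz": 0, "gripper": 1},
    {"x": 0, "y": 0, "z": 0, "wx": 0, "wy": 0, "wz": 0, "gripper": 1}
  ]
}}

```text
time_s: 39.2
position: [0.5694, 0.096, 0.2745]
tool_rot: [[0.193, -0.981, -0.001], [-0.981, -0.193, -0.0], [0.0, 0.001, -1.0]]
ft_force: [-0.2, 0.0, -0.8]
grip_width: 0.0116
```

{"op": "step_arm", "data": {
  "increments": [
    {"x": 0, "y": 0, "z": 0.04, "wx": 0, "wy": 0, "wz": 0, "gripper": 1},
    {"x": 0, "y": 0, "z": 0.04, "wx": 0, "wy": 0, "wz": 0, "gripper": 1},
    {"x": 0, "y": 0, "z": 0, "wx": 0, "wy": 0, "wz": 0, "gripper": 1}
  ]
}}

```text
time_s: 39.5
position: [0.5694, 0.096, 0.2737]
tool_rot: [[0.193, -0.981, -0.001], [-0.981, -0.193, -0.0], [0.0, 0.001, -1.0]]
ft_force: [-0.5, 0.1, 0.4]
grip_width: 0.0115
```

{"op": "step_arm", "data": {
  "increments": [
    {"x": 0, "y": 0, "z": 0.03, "wx": 0, "wy": 0, "wz": 0, "gripper": 1.4},
    {"x": 0, "y": 0, "z": 0, "wx": 0, "wy": 0, "wz": 0, "gripper": 1.8},
    {"x": 0, "y": 0, "z": 0, "wx": 0, "wy": 0, "wz": 0, "gripper": 2.4},
    {"x": 0, "y": 0, "z": 0, "wx": 0, "wy": 0, "wz": 0, "gripper": 3},
    {"x": 0, "y": 0, "z": 0, "wx": 0, "wy": 0, "wz": 0, "gripper": 4},
    {"x": 0, "y": 0, "z": 0, "wx": 0, "wy": 0, "wz": 0, "gripper": 4},
    {"x": 0, "y": 0, "z": -1, "wx": 0, "wy": 0, "wz": 0, "gripper": 4},
    {"x": 0, "y": 0, "z": -2, "wx": 0, "wy": 0, "wz": 0, "gripper": 4},
    {"x": 0, "y": 0, "z": -3, "wx": 0, "wy": 0, "wz": 0, "gripper": 4},
    {"x": 0, "y": 2, "z": -2, "wx": 0, "wy": 0, "wz": 0, "gripper": 4},
    {"x": 0, "y": 3, "z": 0, "wx": 0, "wy": 0, "wz": 0, "gripper": 4},
    {"x": 0, "y": 0, "z": 0, "wx": 0, "wy": 0, "wz": 0, "gripper": 4},
    {"x": 0, "y": 0, "z": 0, "wx": 0, "wy": 0, "wz": 0, "gripper": 4},
    {"x": 0, "y": 0, "z": 0, "wx": 0, "wy": 0, "wz": 0, "gripper": 4}
  ]
}}

```text
time_s: 40.9
position: [0.5211, 0.0864, 0.3536]
tool_rot: [[0.193, -0.981, -0.0], [-0.981, -0.193, -0.0], [0.0, 0.0, -1.0]]
ft_force: [0.1, 0.5, 0.0]
grip_width: 0.0401
```

```bash
python3 -c "
from h import *
snap('wrist','t5');o=env.observe();print(o['position'],o['time_s'])"
```

```text
[0.52113723 0.08637758 0.3534217 ] 40.95
```

{"op": "step_arm", "data": {
  "increments": [
    {"x": 0, "y": 4, "z": 0, "wx": 0.12, "wy": 0, "wz": 0, "gripper": 4},
    {"x": 0, "y": 4, "z": 0.5, "wx": 0.12, "wy": 0, "wz": 0, "gripper": 4},
    {"x": 0, "y": 4, "z": 1, "wx": 0.12, "wy": 0, "wz": 0, "gripper": 4},
    {"x": 0, "y": 4, "z": -1.5, "wx": 0.12, "wy": 0, "wz": 0, "gripper": 4},
    {"x": 0, "y": 3, "z": -1.5, "wx": 0.12, "wy": 0, "wz": 0, "gripper": 4},
    {"x": 0, "y": 2, "z": -1, "wx": 0.12, "wy": 0, "wz": 0, "gripper": 4},
    {"x": 0, "y": 0, "z": 0, "wx": 0, "wy": 0, "wz": 0, "gripper": 4},
    {"x": 0, "y": 0, "z": 0, "wx": 0, "wy": 0, "wz": 0, "gripper": 4},
    {"x": 0, "y": 0, "z": 0, "wx": 0, "wy": 0, "wz": 0, "gripper": 4}
  ]
}}

```text
time_s: 41.85
position: [0.3214, 0.047, 0.3225]
tool_rot: [[0.199, -0.768, 0.609], [-0.98, -0.152, 0.129], [-0.006, -0.623, -0.783]]
ft_force: [0.4, -0.3, 0.3]
grip_width: 0.0398
```

```bash
python3 -c "
from fit import *
a=snap('wrist','p5')['color'];fit(['t5','p5'],(.0,0,0,.0));o=env.observe();print(o['time_s'],o['position'])
b=cv2.imread('pics/t5.png');u,v=proj('p5',[.569,.0965,.09]).astype(int);u2,v2=proj('t5',[.569,.0965,.09]).astype(int);print(u,v,u2,v2)
c=lambda im,u,v:cv2.resize(im[v-37:v+38,u-50:u+50],(400,300),interpolation=3)
cv2.imwrite('pics/m8.png',np.vstack([np.hstack([c(b,u2,v2),c(a,u,v)]),np.hstack([cv2.resize(b,(400,250)),cv2.resize(a,(400,250))])]))"
```

```text
['t5', 'p5'] s mm 0.6 y mm -0.2 dyaw -0.0045 tilt 0.0061 209 med|r| 0.50 sd tilt 0.0014
41.9 [0.32121637 0.04706983 0.3223587 ]
322 124 319 139
```

The picture limit is reached, so I'll check the clip numerically with its dark blob in both views.

```bash
python3 - <<'E'
from h import *
ux=np.array([-.1925,.9813,0]);out=np.array([.9813,.1925,0]);E0=np.array([.569,.0965,0])
P=[E0+a*ux+b*out+[0,0,z] for a,b,z in
 [(sx*.01,sy*.014,z) for sx in(1,-1) for sy in(1,-1) for z in(.083,.093)]+[(sx*.006,sy*.006,.125) for sx in(1,-1) for sy in(1,-1)]]
for f in('t5','p5'):
    g=cv2.cvtColor(cv2.imread(f'pics/{f}.png'),6);u,v=proj(f,E0+[0,0,.1]).astype(int)
    m=np.zeros_like(g);m[v-35:v+36,u-35:u+36]=(g[v-35:v+36,u-35:u+36]<42)
    n,l,st,c=cv2.connectedComponentsWithStats(m);i=1+st[1:,4].argmax();print(f,'blob x0,y0,x1,y1',st[i,0],st[i,1],st[i,0]+st[i,2],st[i,1]+st[i,3],'c',c[i].round(1),st[i,4])
    q=np.array([proj(f,p) for p in P]);h=cv2.convexHull(q.astype(np.float32));M=cv2.moments(h);print('  pred',q.min(0).round(1),q.max(0).round(1),'c',round(M['m10']/M['m00'],1),round(M['m01']/M['m00'],1),M['m00'])
E
```

```text
t5 blob x0,y0,x1,y1 305 120 332 161 c [318.3 140.7] 978
  pred [304.2 118. ] [334.  160.4] c 319.0 139.1 1235.7427980096545
p5 blob x0,y0,x1,y1 302 93 336 142 c [320.8 118.7] 854
  pred [310.8  93.6] [333.5 141.8] c 322.2 118.9 1013.443839564803
```

The clip's outline matches "seated over the edge" in both views to about 1–2 px, except one extra dark margin at the left in p5. The tilt is 0.006. Handing in.

```bash
python3 -c "
from rig import env
print(env.close_job())"
```

```text
the job is handed in; nothing more can be done
None
```

I slid the carrier to its balance point with open-finger nudges against its post. Then I set the black clip astride the bar over the knife edge, released it and handed in at about 42 s of robot time.

- **Forces:** the highest reading I saw while nudging was about 9.7 N. I only read the force at the end of each move, so short peaks in between weren't recorded. I never gripped or lifted the carrier.
- **Level:** the last camera fit, with the robot clear, gave a tilt of +0.006 rad, which is about 0.6 mm off perfect balance. It was +0.008 rad before the clip went on. Each tilt came from one fit of two views, good to about 0.0015 rad. I left that small remainder because another nudge would have been no more accurate.
- **Clip:** its dark outline matched the predicted seated position over the edge to about 1–2 pixels in two wrist views.
- **Not fully checked:**
  - In the oblique view the clip's outline reached about 9 pixels further left than predicted, which I took to be shadow.
  - I had used up the picture viewings, so the final clip check was by numbers only.
  - I sent nothing near the tip box or dishes. I saw no sign of touching them or the bottle, but I did not measure them again at the end.

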